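# Sound a raked bore and fit the dowel that suits its depth

### The arm

A 6-joint arm with a two-finger parallel gripper is mounted at the origin on the work surface. World frame = base frame: x ahead of the robot, y to its left, z up, the work surface at z = 0. Lengths are in m, angles in degrees, forces in N, time in s.
With the tool pointing down it reaches from about 0.4 to 0.825 m from the base axis. Payload 7 kg.
Tool frame: the origin (TCP) lies at the very end of the fingers, on their centre line; the grasp point (between the pads) lies 19 mm behind it (r.grasp_offset is the z of the grasp point in the tool frame, in m); z points along the fingers, y is the direction in which the jaws open and shut (so a half turn about z gives the same grasp; the last joint's range is limited). The gripper opens to 88 mm and grips with 3 to 60 N. Pads are 19 mm wide; open, the fingers measure 130 mm over their backs; the gripper's body (78 mm by 193 mm) begins 47 mm behind the grasp point.
Start: joints at [16.507, 20.546, 0.682, 0, -70.136, -16.507], TCP at [0.675, -0, 0.227] pointing down, gripper open.
Joint ranges: [-176.03, 176.03], [-82.01, 121.73], [-58.28, 71.71], [-173.87, 95.51], [-174.79, -0.11], [-173.66, 173.66]. Speed limits (degrees/s): [136.94, 136.94, 172.46, 180, 180, 180].

### API

Orientations are given as [roll, pitch, yaw] about the fixed x, y, z axes, in that order (R = Rz(yaw) Ry(pitch) Rx(roll)).
In Python, from plant import r, capture, calibration, order gives the robot as it stands.
- The arm moves only by the tool servo_tool, never from a script. Its arguments are lists of equal length, an entry for each row: "grip": the closure, from -1 (fully open) to 1 (shut), so that 0 is half open; "translation": the shift along the tool's x, y, z in m, a list of three; "turn": the turn about the tool's z in rad. A call has 1 to 10 rows; each row is the pose to reach, as a shift and turn from the pose commanded when the call began, along the tool's axes at that moment; what a row does not reach only later rows make up. A row lasts 1/12 s, in which the tool goes at most 41.7 mm and 7.16 degrees, less where a joint would pass 70% of its speed; a pose out of reach is approached as far as the arm can. A call with a gripper value outside its range is refused whole. The fingers move at their own pace and stop on an object; "newtons" is the grip in N (left out, the last holds). Time passes only in rows, so rows that repeat a pose let the fingers close. It gives the time, the measured TCP pose, the force and the opening at its end, in the units of the state.
- r.get_state(): the state, without advancing time (a new reading comes with each control period).
- capture(name): name is "scene" or "side" or "wrist"; returns (picture, depth): 480x640x3 uint8, blue, green, red; 480x640 float32, m along the optical axis (not along the pixel's ray), 0 where there is no reading.
- calibration(name): a dict with "fx", "fy", "cx", "cy" (pixels), "dist_coeffs" ([k1, k2, p1, p2, k3] as OpenCV has them; the pictures are not rectified), "view" (4x4, takes a point from world to camera coordinates). Camera axes: x right, y up, looking along -z (the intrinsics and any distortion apply to the point x, -y, -z); pixel columns grow to the right and rows downward; lengths in m; the calibration is good to about 2 mm. A picture is of the moment at which its call begins: read the wrist's pose just before it. calibration takes no time and is no camera call; for the wrist camera it gives the pose at the moment of the call.
- order.close_job(): hands the job in, once; it reports no verdict.
The state is a dict: "time_s": time; "joints": joint angles; "qd": joint speeds; "joint_torque": joint torques, N m; "tcp_pos": TCP position; "eef_rot": TCP orientation; "contact_force": force on the tool from outside, world axes, zero at the start; "moment": the same for the moment, N m; "gripper_width": finger opening in m.
Only numpy, scipy, OpenCV 4.12 (cv2) and the standard library are available. Lean on these libraries where they do the work, as an engineer would, in place of code of your own. Each camera call takes 0.05 s, during which the arm holds its last target.

### The job

Sound the slanting blind bore in the rail with the depth rod: push the rod straight down the bore until it rests on the bottom, and then put it back upright in its stand. Choose from the rack the dowel that, standing on the bottom of the bore, will leave a stub as near as possible to 25 mm proud of the rail, and set it fully home in the bore. Leave the other dowels standing in the rack and everything else on the bench where it is.

Things in the scene. Friction and masses are not known exactly. Their poses are not given: they have to be found in the camera images.
- rail: Wooden rail 95 x 95 x 170 mm, fixed in the cradle, top face sloping. Origin: centre of the bore's mouth on the top face. z points out of the bore, 30 degrees from vertical, leaning to the cradle's front; y level along the rail, x up the slope. Blind bore along -z, 24 mm across, mouth chamfered 2.5 mm; the flat, rigid bottom is 21 to 65 mm below the mouth, to be found by probing.
- cradle: Fixed plywood cradle that carries the rail. Origin on the table directly below the bore's mouth, which is 132 mm higher; z up, x away from the cradle's front (at yaw 0 the front faces the robot), y along the rail. Base 170 x 190 mm, from 40 mm before to 130 mm behind the origin.
- rod: Depth rod, 140 mm long, about 0.14 kg: round steel rod 14 mm across and 95 mm long with a fine dark groove every 10 mm, topped by a round dark-wood handle 26 mm across and 45 mm long. Origin at the centre of the flat lower tip, z towards the handle (z = 95 to 140 mm). At the start it stands upright and loose in its stand, tip 10 mm above the table.
- stand: Fixed dark-wood block 75 x 75 x 50 mm that holds the rod. Origin at the centre of its underside, on the axis of the hole; the hole is 18 mm across, chamfered, open at the top and 40 mm deep.
- rack: Fixed plywood block 235 (x) x 60 (y) x 30 mm with a row of four holes 24.5 mm across and 20 mm deep, 55 mm apart along its x axis. Origin at the centre of its underside. It may stand on either side of the table, the rod's stand on the other.
- dowel_50: Plain round wooden dowel, 22 mm across and 50 mm long, chamfered at the foot, about 14 g, standing upright and loose in one of the rack's holes, foot 10 mm above the table. The four dowels differ only in length (50, 62, 74 and 86 mm) and stand in any order. Origin at the centre of the foot, z towards the top.
- dowel_50_top (a point): Centre of the top end of the 50 mm dowel, 50 mm from its foot; axes as the dowel's.
- dowel_62: Plain round wooden dowel, 22 mm across and 62 mm long, chamfered at the foot, about 17 g, standing upright and loose in one of the rack's holes, foot 10 mm above the table. The four dowels differ only in length (50, 62, 74 and 86 mm) and stand in any order. Origin at the centre of the foot, z towards the top.
- dowel_62_top (a point): Centre of the top end of the 62 mm dowel, 62 mm from its foot; axes as the dowel's.
- dowel_74: Plain round wooden dowel, 22 mm across and 74 mm long, chamfered at the foot, about 20 g, standing upright and loose in one of the rack's holes, foot 10 mm above the table. The four dowels differ only in length (50, 62, 74 and 86 mm) and stand in any order. Origin at the centre of the foot, z towards the top.
- dowel_74_top (a point): Centre of the top end of the 74 mm dowel, 74 mm from its foot; axes as the dowel's.
- dowel_86: Plain round wooden dowel, 22 mm across and 86 mm long, chamfered at the foot, about 23 g, standing upright and loose in one of the rack's holes, foot 10 mm above the table. The four dowels differ only in length (50, 62, 74 and 86 mm) and stand in any order. Origin at the centre of the foot, z towards the top.
- dowel_86_top (a point): Centre of the top end of the 86 mm dowel, 86 mm from its foot; axes as the dowel's.
- sanding_block: Bystander, to be left alone: cork sanding block 100 x 60 x 28 (mm). Origin at the underside.
- offcut: Bystander, to be left alone: oblong offcut of wood 50 x 90 x 22 (mm). Origin at the underside.
- glue: Bystander, to be left alone: white glue bottle, 60 across, 160 tall (mm). Origin at the underside.
- square: Bystander, to be left alone: try square lying flat, wooden stock 22 x 110 x 18 with steel blade 170 long (mm). Origin at the underside.
- tape: Bystander, to be left alone: grey tape-measure case 68 x 40 x 62 (mm). Origin at the underside.
- tin: Bystander, to be left alone: open tin cup, 72 across, 85 tall (mm). Origin at the underside.

How it is judged:
By the outcome, as a careful person would: the job done as asked, in the order asked, and still so for the second after the job is handed in, with the robot touching nothing.
It also fails if it takes over 69 s, if anything falls off the work surface, if the arm or the gripper's body presses on something with over 40 N, if the wrist force passes 120 N, or if a joint passes its speed limit or range.

## Working session

There is one attempt and no reset: what is moved stays moved. The work goes in short steps, Python scripts to look and compute and a tool call to move; the robot and the scene stay as the last step left them, time stands still between calls to the robot, and variables do not carry over. Pictures are saved under pics/ and viewed, and the job is handed in when it is done.

Besides the shell and the picture viewer there is one more tool, called after "Request:" by a JSON object that holds its "fn" and its "kwargs". servo_tool: Moves the arm, as the interface text tells. Its arguments: {"type":"object","properties":{"grip":{"type":"array","items":{"type":"number"}},"translation":{"type":"array","items":{"type":"array","items":{"type":"number"}}},"turn":{"type":"array","items":{"type":"number"}},"newtons":{"type":"number"}},"required":["grip","translation","turn"]}

```bash
ls; mkdir -p pics
python3 - <<'E'
from plant import r, capture, calibration, order
import cv2,numpy as np
print(r.get_state())
for n in ["scene","side","wrist"]:
    c=calibration(n); print(n,{k:(np.round(v,4).tolist()) for k,v in c.items()})
    p,d=capture(n); cv2.imwrite(f"pics/{n}0.png",p); np.save(f"pics/{n}0.npy",d)
E
```

```text
pics
{'time_s': 0.0, 'joints': array([ 1.65087566e+01,  2.05895853e+01,  6.31489742e-01, -2.15005003e-02,
       -7.01367270e+01, -1.65069605e+01]), 'qd': array([-0.00665164, -0.01013713, -0.117415  , -0.05868323,  0.0203953 ,
        0.02951553]), 'joint_torque': array([-8.00930356e-04, -5.82726967e+01,  2.93058443e+01,  6.99745238e+00,
        6.93249181e-03, -2.06530804e-04]), 'tcp_pos': array([ 6.74478817e-01, -5.62866409e-06,  2.25621892e-01]), 'eef_rot': array([ 1.79903342e+02, -7.56614825e-03, -9.00055196e+01]), 'contact_force': array([ 0.57236426, -0.47970573, -0.90536883]), 'moment': array([-0.03336331,  0.02436136,  0.06289599]), 'gripper_width': 0.08759832131929357}
scene {'fx': 502.6551, 'fy': 502.6551, 'cx': 323.2365, 'cy': 240.2669, 'dist_coeffs': [0.0434, 0.0, 0.0, 0.0, 0.0], 'view': [[-0.2785, 0.9604, 0.0, 0.1491], [-0.8144, -0.2362, 0.53, 0.3315], [0.509, 0.1476, 0.848, -1.6422], [0.0, 0.0, 0.0, 1.0]]}
side {'fx': 455.1698, 'fy': 455.1698, 'cx': 320.286, 'cy': 238.6794, 'dist_coeffs': [-0.007, 0.0, 0.0, 0.0, 0.0], 'view': [[0.9307, -0.3653, 0.0177, -0.4604], [0.2337, 0.6312, 0.7396, -0.1869], [-0.2813, -0.6842, 0.6728, -1.1393], [0.0, 0.0, 0.0, 1.0]]}
wrist {'fx': 345.7141, 'fy': 345.7141, 'cx': 318.8712, 'cy': 236.3605, 'dist_coeffs': [-0.0016, 0.0, 0.0, 0.0, 0.0], 'view': [[-1.0, -0.0003, 0.0022, 0.6745], [-0.0004, -0.9558, -0.294, 0.0366], [0.0022, -0.294, 0.9558, -0.3914], [0.0, 0.0, 0.0, 1.0]]}
```

View images.

View pics/scene0.png

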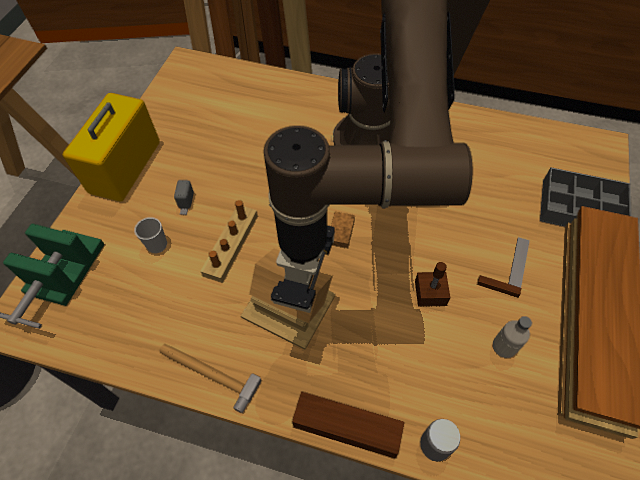

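View pics/side0.png

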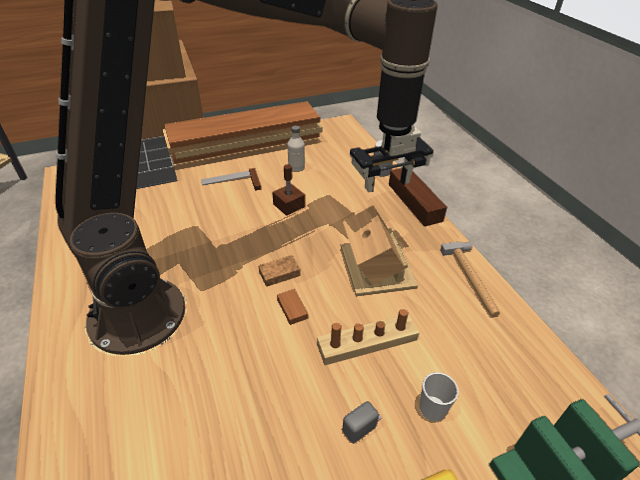

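View pics/wrist0.png

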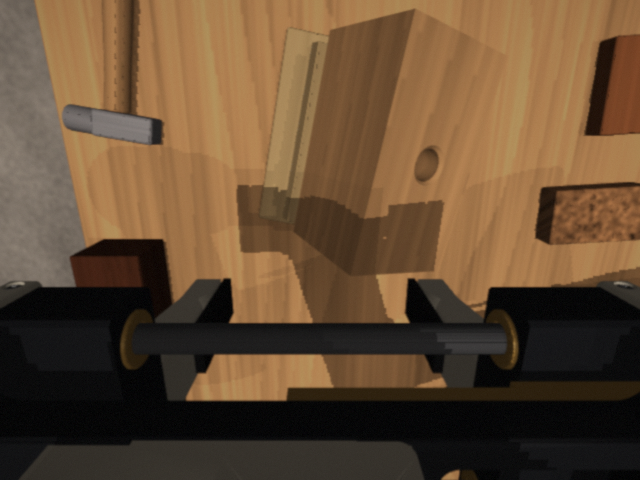

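```bash
cat > h.py <<'E'
from plant import r, capture, calibration, order
import cv2,numpy as np
def K(c): return np.array([[c['fx'],0,c['cx']],[0,c['fy'],c['cy']],[0,0,1.]]),np.array(c['dist_coeffs'],float)
F=np.diag([1,-1,-1.])
def ray(c,uv):
    k,d=K(c); uv=np.array(uv,float).reshape(-1,1,2)
    n=cv2.undistortPoints(uv,k,d).reshape(-1,2)
    V=np.array(c['view']); R=V[:3,:3]; o=-R.T@V[:3,3]
    D=np.c_[n,np.ones(len(n))]@F@R
    return o,D
def onz(c,uv,z):
    o,D=ray(c,uv); return o+D*((z-o[2])/D[:,2])[:,None]
def proj(c,P):
    k,d=K(c); V=np.array(c['view']); P=np.atleast_2d(P).astype(float)
    q=(P@V[:3,:3].T+V[:3,3])@F
    return cv2.projectPoints(q,np.zeros(3),np.zeros(3),k,d)[0].reshape(-1,2)
def tri(cs,uvs):
    A=np.zeros((3,3));b=np.zeros(3)
    for c,uv in zip(cs,uvs):
        o,D=ray(c,uv);D=D[0]/np.linalg.norm(D[0]);M=np.eye(3)-np.outer(D,D);A+=M;b+=M@o
    return np.linalg.solve(A,b)
def crop(p,u0,v0,u1,v1,s,name):
    cv2.imwrite("pics/"+name+".png",cv2.resize(p[v0:v1,u0:u1],None,fx=s,fy=s,interpolation=cv2.INTER_CUBIC))
def cloud(c,d):
    v,u=np.nonzero(d>0); k,ds=K(c)
    n=cv2.undistortPoints(np.c_[u,v].astype(float).reshape(-1,1,2),k,ds).reshape(-1,2)
    V=np.array(c['view']); q=np.c_[n,np.ones(len(n))]*d[v,u][:,None]
    return u,v,((q@F)-V[:3,3])@V[:3,:3]
E
python3 - <<'E'
from h import *
s=cv2.imread('pics/scene0.png');w=cv2.imread('pics/side0.png')
crop(s,190,190,270,290,6,'c1'); crop(s,400,250,470,320,8,'c2')
crop(w,310,300,430,370,6,'c3'); crop(w,260,155,320,220,8,'c4')
E
```

```text
(no output)
```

View pics/c1.png

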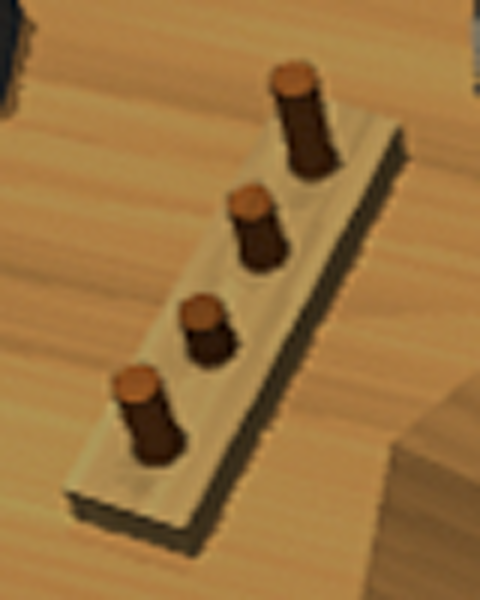

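View pics/c2.png

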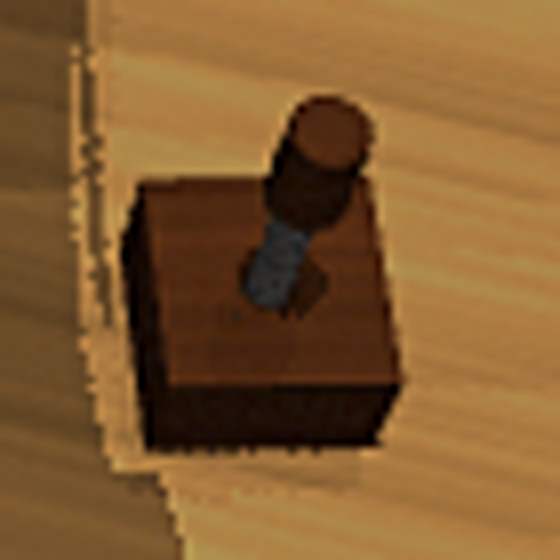

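View pics/c3.png

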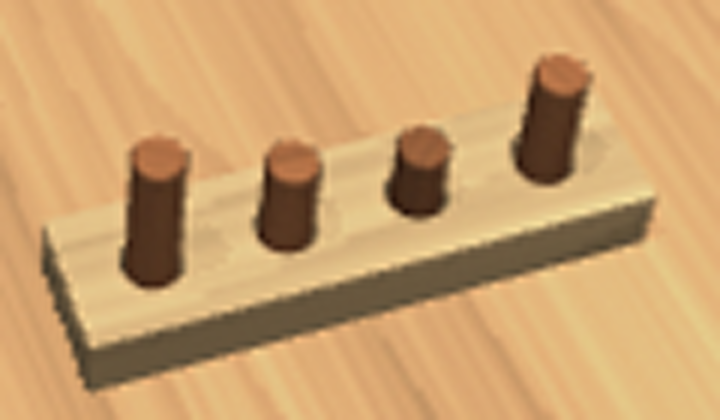

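View pics/c4.png

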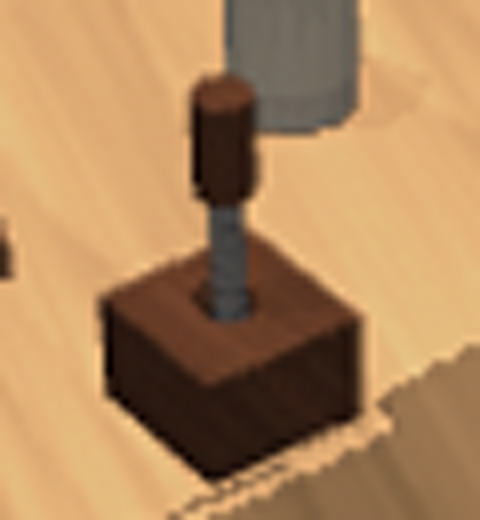

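Run:
```python
from h import *
S=calibration('scene');D=calibration('side');W=calibration('wrist')
w=cv2.imread('pics/side0.png');p=cv2.imread('pics/wrist0.png')
crop(w,335,195,425,300,6,'c5'); crop(p,230,0,520,290,2,'c6')
a=(441.2,266.6);b=(288,166.9)
print('rod',tri([S,D],[a,b]),onz(S,a,.15),onz(D,b,.15))
tops=[((295,78),(160,160),86),((252,203),(293,164),62),((205,313),(423,150),50),((138,385),(562,78),74)]
for t,u,L in tops:
    t=np.array(t)/6+[190,190];u=np.array(u)/6+[310,300]
    print(L,tri([S,D],[t,u]).round(4),onz(S,t,.01+L/1e3).round(4),onz(D,u,.01+L/1e3).round(4))
print(onz(W,(427,165),.132))
```

```text
rod [0.49822652 0.28634499 0.14558695] [[0.49975685 0.28658651 0.15      ]] [[0.49678899 0.27848906 0.15      ]]
86 [ 0.422  -0.2759  0.0925] [[ 0.4229 -0.2736  0.096 ]] [[ 0.4219 -0.2795  0.096 ]]
62 [ 0.4771 -0.279   0.0675] [[ 0.4789 -0.2765  0.072 ]] [[ 0.4762 -0.2828  0.072 ]]
50 [ 0.5319 -0.2824  0.0549] [[ 0.5334 -0.2794  0.06  ]] [[ 0.5306 -0.2868  0.06  ]]
74 [ 0.5872 -0.2866  0.0794] [[ 0.5885 -0.2839  0.084 ]] [[ 0.5856 -0.2905  0.084 ]]
[[ 0.5974041  -0.05596727  0.132     ]]
```

View pics/c5.png

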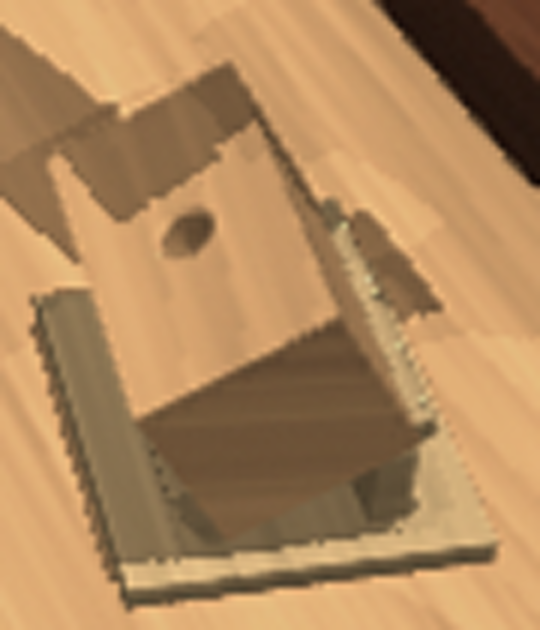

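View pics/c6.png

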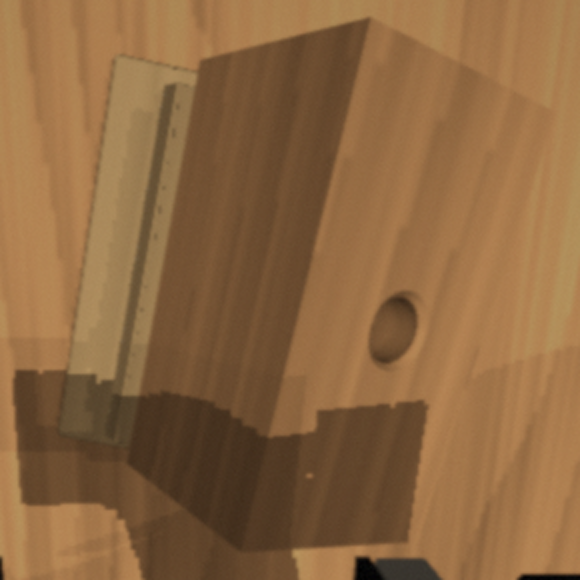

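Run:
```python
from h import *
for n,poly in [('wrist',[(395,110),(440,90),(425,130),(400,190),(380,190)]),('side',[(352,230),(380,215),(390,248),(362,262)])]:
    c=calibration(n);d=np.load(f'pics/{n}0.npy')
    m=np.zeros(d.shape,np.uint8);cv2.fillPoly(m,[np.array(poly)],1)
    u,v,P=cloud(c,np.where(m>0,d,0))
    for _ in range(4):
        ce=np.median(P,0);nn=np.linalg.svd(P-P.mean(0),full_matrices=False)[2][2];nn*=np.sign(nn[2])
        e=(P-P.mean(0))@nn; P=P[abs(e)<2.5*e.std()+1e-4]
    print(n,len(P),P.mean(0),nn,'tilt',np.degrees(np.arccos(nn[2])),'az',np.degrees(np.arctan2(nn[1],nn[0])),e.std())
    u,v,Q=cloud(c,d)
    t=(Q[:,2]<.02)&(Q[:,0]>.3)&(Q[:,0]<.9)&(abs(Q[:,1])<.4); print('table z',np.median(Q[t,2]),np.percentile(Q[t,2],[5,95]))
    uv=(427,165) if n=='wrist' else (335+188/6,195+234/6)
    o,D=ray(c,uv);D=D[0]; print('mouth',o+D*((P.mean(0)-o)@nn)/(D@nn), onz(c,uv,.132))
c=calibration('scene');d=np.load('pics/scene0.npy');u,v,Q=cloud(c,d)
t=(abs(Q[:,2])<.02)&(Q[:,0]>.3)&(Q[:,0]<.9)&(abs(Q[:,1])<.4); print('table z',np.median(Q[t,2]),np.percentile(Q[t,2],[5,95]))
```

```text
wrist 2784 [ 0.61710206 -0.07326893  0.14562474] [-0.4938678   0.09890609  0.86389362] tilt 30.243390323124864 az 168.6752840590338 0.0004844617010924897
table z -0.00023108998395519198 [-0.00158173  0.01325607]
mouth [ 0.59755032 -0.05601212  0.13247175] [[ 0.5974041  -0.05596727  0.132     ]]
side 1036 [ 0.59679855 -0.08554237  0.13504753] [-0.49063468  0.0999      0.86561978] tilt 30.046448531163314 az 168.4911133919766 0.001597492628306314
table z -0.00045745358069710664 [-0.00366279  0.01200349]
mouth [ 0.59652195 -0.06015111  0.13196038] [[ 0.59649938 -0.06019015  0.132     ]]
table z 0.00042722198441489127 [-0.00376835  0.00638532]
```

Request:
{"fn": "servo_tool", "kwargs": {"grip": [-1, -1, -1, -1, -1, -1, -1, -1, -1, -1], "translation": [[-0.283, 0.176, 0], [-0.283, 0.176, 0], [-0.283, 0.176, 0], [-0.283, 0.176, 0], [-0.283, 0.176, 0], [-0.283, 0.176, 0], [-0.283, 0.176, 0], [-0.283, 0.176, 0], [-0.283, 0.176, 0], [-0.283, 0.176, 0]], "turn": [1.2, 1.2, 1.2, 1.2, 1.2, 1.2, 1.2, 1.2, 1.2, 1.2], "newtons": 20}}

```text
time_s: 0.98
tcp_pos: [0.4969, 0.2862, 0.2265]
eef_rot: [180.0, 0.0, -158.1]
contact_force: [0.7, -0.4, 0.2]
gripper_width: 0.0878
```

Request:
{"fn": "servo_tool", "kwargs": {"grip": [-1, -1, -1, -1, -1, -1], "translation": [[0, 0, 0], [0, 0, 0], [0, 0, 0], [0, 0, 0], [0, 0, 0], [0, 0, 0]], "turn": [0.57, 0.57, 0.57, 0.57, 0.57, 0.57]}}

```text
time_s: 1.48
tcp_pos: [0.4988, 0.2829, 0.2263]
eef_rot: [-180.0, -0.0, 169.3]
contact_force: [-0.2, 0.4, -0.3]
gripper_width: 0.0877
```

Run:
```python
from h import *
s=r.get_state();print(s['time_s'],s['joints'].round(2),s['tcp_pos'],s['eef_rot'])
c=calibration('wrist');print(np.array(c['view']).tolist())
p,d=capture('wrist');cv2.imwrite('pics/w1.png',p);np.save('pics/w1.npy',d)
```

```text
1.4833 [ 4.9100e+01  1.1070e+01 -1.2430e+01 -1.0000e-02 -6.6530e+01 -1.4984e+02] [0.49880501 0.28292638 0.22631669] [-1.79978313e+02 -1.95095078e-02  1.69251710e+02]
[[0.18616439971464785, 0.9825176147083204, -0.0013975216480415053, -0.3706875953938937], [-0.9390960102790916, 0.17751846377606842, -0.2942547850018353, 0.4551916831004567], [-0.28886242358045877, 0.056092172416983874, 0.955725990248652, -0.2622517064768227], [0.0, 0.0, 0.0, 1.0]]
```

View pics/w1.png

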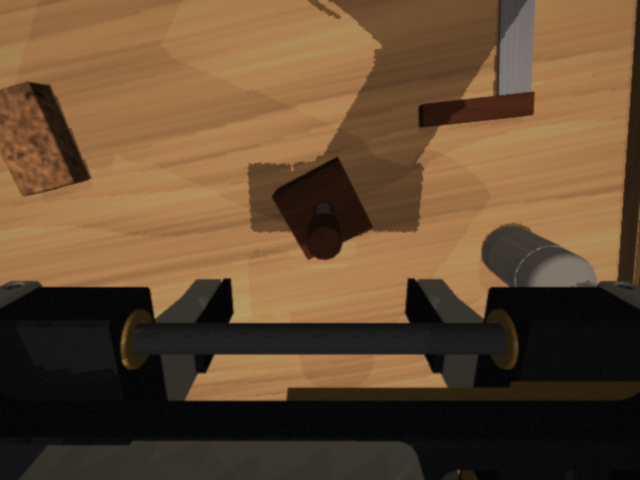

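Run:
```python
from h import *
c=calibration('wrist');p=cv2.imread('pics/w1.png');d=np.load('pics/w1.npy')
print('top',onz(c,(324,244),.15)); 
u,v,Q=cloud(c,d)
m=(Q[:,2]>.1)&(Q[:,2]<.16)&(np.hypot(Q[:,0]-.5,Q[:,1]-.283)<.03)
print(m.sum(),Q[m].max(0),Q[m].min(0))
t=m&(Q[:,2]>.147);print(t.sum(),Q[t].mean(0),(Q[t].max(0)+Q[t].min(0))/2, np.c_[u,v][t].mean(0))
k=(Q[:,2]>.046)&(Q[:,2]<.053)&(np.hypot(Q[:,0]-.5,Q[:,1]-.283)<.06)
print('stand top',Q[k].min(0),Q[k].max(0), Q[k].mean(0))
print('proj grasp line',proj(c,[[*r.get_state()['tcp_pos'][:2],z] for z in (.05,.15)]))
crop(p,260,140,400,270,5,'c7')
```

```text
top [[0.49778326 0.28688244 0.15      ]]
1327 [0.51017002 0.29931799 0.15187959] [0.48463782 0.27428949 0.10595015]
935 [0.496933   0.28685105 0.14944743] [0.49744604 0.28675693 0.14947254] [323.73582888 242.59037433]
stand top [0.45090975 0.23971899 0.04608826] [0.54392575 0.33299528 0.05296223] [0.49030253 0.28785774 0.04958249]
proj grasp line [[318.94544576 213.86340945]
 [318.78087386 246.33252382]]
```

View pics/c7.png

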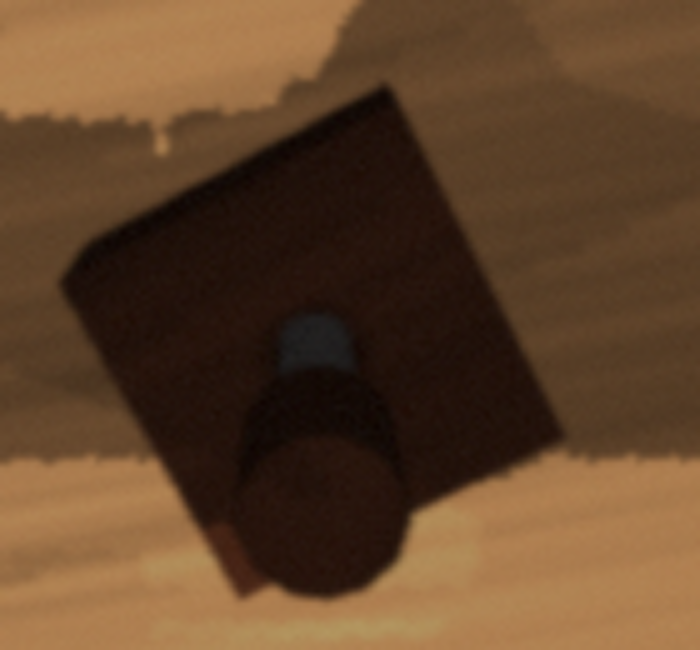

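Request:
{"fn": "servo_tool", "kwargs": {"grip": [-1, -1, -1, -1, -1, -1, 0.6, 0.6, 0.6, 0.6], "translation": [[0.0022, 0.0034, 0], [0.0022, 0.0034, 0.03], [0.0022, 0.0034, 0.06], [0.0022, 0.0034, 0.095], [0.0022, 0.0034, 0.1185], [0.0022, 0.0034, 0.1185], [0.0022, 0.0034, 0.1185], [0.0022, 0.0034, 0.1185], [0.0022, 0.0034, 0.1185], [0.0022, 0.0034, 0.1185]], "turn": [0, 0, 0, 0, 0, 0, 0, 0, 0, 0], "newtons": 20}}

```text
time_s: 2.37
tcp_pos: [0.4983, 0.2876, 0.11]
eef_rot: [179.8, 0.1, 169.5]
contact_force: [0.4, -0.0, -0.1]
gripper_width: 0.0664
```

Request:
{"fn": "servo_tool", "kwargs": {"grip": [0.9, 0.9, 0.9], "translation": [[0, 0, 0], [0, 0, 0], [0, 0, 0]], "turn": [0, 0, 0]}}

```text
time_s: 2.62
tcp_pos: [0.4976, 0.2869, 0.1086]
eef_rot: [180.0, 0.0, 169.4]
contact_force: [0.5, -0.6, 0.2]
gripper_width: 0.0469
```

Request:
{"fn": "servo_tool", "kwargs": {"grip": [0.9, 0.9, 0.9, 0.9, 0.9], "translation": [[0, 0, 0], [0, 0, 0], [0, 0, 0], [0, 0, 0], [0, 0, 0]], "turn": [0, 0, 0, 0, 0]}}

```text
time_s: 3.03
tcp_pos: [0.4975, 0.2867, 0.108]
eef_rot: [-180.0, -0.0, 169.4]
contact_force: [-0.1, -0.2, 1.5]
gripper_width: 0.0256
```

Run:
```python
from h import *
s=r.get_state();print(s)
```

```text
{'time_s': 3.0333, 'joints': array([ 4.94731950e+01,  1.71637835e+01, -2.11671153e+01,  3.35124527e-04,
       -5.16708682e+01, -1.50042121e+02]), 'qd': array([ 0.05126563, -0.0019121 , -0.05589351, -0.14175454,  0.00332847,
        0.0724365 ]), 'joint_torque': array([-7.28358328e-02, -4.84854662e+01,  2.42036194e+01,  5.71102962e+00,
       -8.79372843e-02,  1.68589049e-04]), 'tcp_pos': array([0.49745683, 0.28672692, 0.10804195]), 'eef_rot': array([-1.79998338e+02, -6.54635168e-04,  1.69431281e+02]), 'contact_force': array([-0.13506865, -0.24818664,  1.47792963]), 'moment': array([-0.0339683 , -0.05999341, -0.00229668]), 'gripper_width': 0.025581514274166755}
```

Request:
{"fn": "servo_tool", "kwargs": {"grip": [0.9, 0.9, 0.9, 0.9, 0.9, 0.9], "translation": [[0, 0, -0.02], [0, 0, -0.05], [0, 0, -0.085], [0, 0, -0.12], [0, 0, -0.155], [0, 0, -0.18]], "turn": [0, 0, 0, 0, 0, 0]}}

```text
time_s: 3.53
tcp_pos: [0.4978, 0.2868, 0.2913]
eef_rot: [179.9, 0.1, 169.4]
contact_force: [1.8, 0.8, -1.1]
gripper_width: 0.0255
```

Request:
{"fn": "servo_tool", "kwargs": {"grip": [0.9, 0.9, 0.9, 0.9, 0.9, 0.9, 0.9, 0.9, 0.9, 0.9], "translation": [[-0.009, -0.018, 0], [-0.023, -0.046, 0], [-0.041, -0.081, 0], [-0.059, -0.117, 0], [-0.077, -0.153, 0], [-0.095, -0.189, 0], [-0.113, -0.225, 0], [-0.131, -0.261, 0], [-0.146, -0.291, 0], [-0.1605, -0.3187, 0]], "turn": [0, 0, 0, 0, 0, 0, 0.014, 0.014, 0.014, 0.014]}}

```text
time_s: 4.37
tcp_pos: [0.5966, -0.0582, 0.2877]
eef_rot: [-180.0, -0.0, 168.6]
contact_force: [0.8, 0.0, -1.7]
gripper_width: 0.0257
```

Request:
{"fn": "servo_tool", "kwargs": {"grip": [0.9, 0.9, 0.9], "translation": [[0, 0, 0], [0, 0, 0], [0, 0, 0]], "turn": [0, 0, 0]}}

```text
time_s: 4.62
tcp_pos: [0.5964, -0.0561, 0.2875]
eef_rot: [-180.0, -0.1, 168.6]
contact_force: [0.6, 0.5, -1.9]
gripper_width: 0.0255
```

Run:
```python
from h import *
s=r.get_state();print(s['time_s'],s['joints'].round(2),s['tcp_pos'],s['eef_rot'],s['contact_force'],s['gripper_width'])
for n in ['wrist','side','scene']:
    c=calibration(n);p,d=capture(n);cv2.imwrite(f'pics/{n}2.png',p);np.save(f'pics/{n}2.npy',d);
    import json;json.dump({k:np.array(v).tolist() for k,v in c.items()},open(f'pics/{n}2.json','w'))
p=cv2.imread('pics/side2.png');crop(p,310,80,450,290,3,'c8')
```

```text
4.6167 [ 1.3290e+01  1.1590e+01 -3.7300e+00 -2.0000e-02 -7.4730e+01 -1.1471e+02] [ 0.59643931 -0.056063    0.28752513] [-1.79999537e+02 -5.73103402e-02  1.68575126e+02] [ 0.59789641  0.47405119 -1.86029441] 0.02553824067802237
```

View pics/wrist2.png

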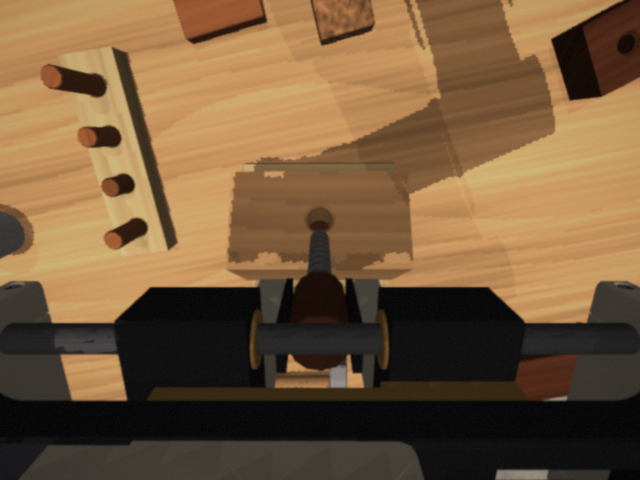

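View pics/c8.png

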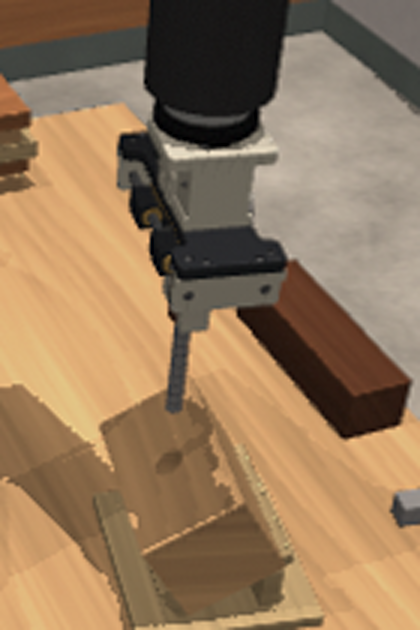

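Run:
```python
from h import *
import json
p=cv2.imread('pics/wrist2.png');crop(p,270,180,370,290,6,'c9')
c=json.load(open('pics/wrist2.json'))
print(proj(c,[[.5964,-.0561,.1895],[.597,-.056,.132],[.5964,-.0561,.25]]))
```

```text
[[318.71950625 237.37378809]
 [319.04638274 219.71083578]
 [318.56594603 266.89476637]]
```

View pics/c9.png

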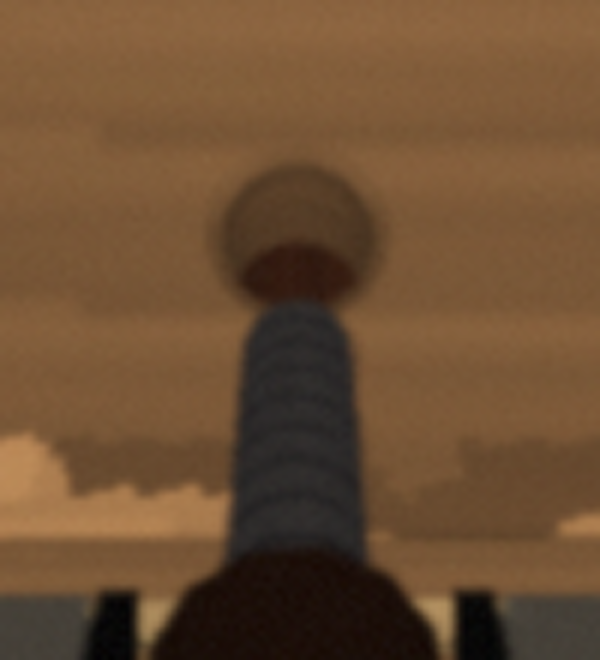

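Request:
{"fn": "servo_tool", "kwargs": {"grip": [0.9, 0.9, 0.9, 0.9, 0.9, 0.9, 0.9], "translation": [[-0.002, 0, 0.015], [-0.002, 0, 0.035], [-0.002, 0, 0.05], [-0.002, 0, 0.06], [-0.002, 0, 0.066], [-0.002, 0, 0.068], [-0.002, 0, 0.068]], "turn": [0, 0, 0, 0, 0, 0, 0], "newtons": 12}}

```text
time_s: 5.35
tcp_pos: [0.5988, -0.0561, 0.2202]
eef_rot: [-180.0, 0.0, 168.7]
contact_force: [0.3, -0.2, -1.5]
gripper_width: 0.0255
```

Run:
```python
from h import *
s=r.get_state();print(s['time_s'],s['tcp_pos'],s['eef_rot'],s['contact_force'],s['gripper_width'])
p,d=capture('wrist');crop(p,240,160,400,290,4,'d1')
p,d=capture('side');crop(p,310,80,450,290,3,'d2')
```

```text
5.35 [ 0.59883909 -0.05605054  0.2202015 ] [-1.79988763e+02  3.30589039e-03  1.68669453e+02] [ 0.27073753 -0.24451378 -1.49304194] 0.025523568567863697
```

View pics/d1.png

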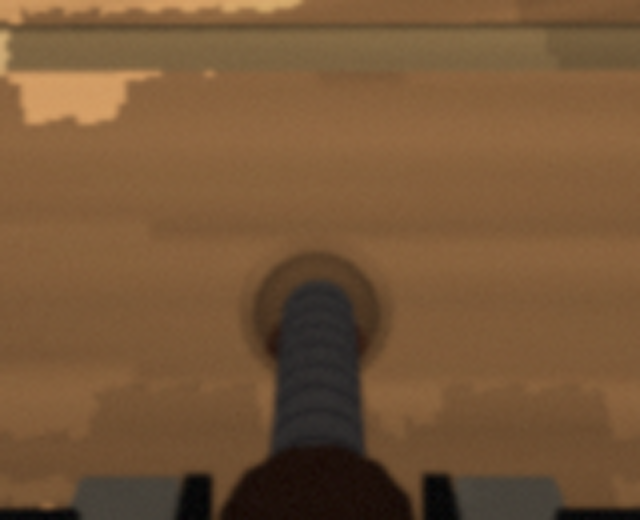

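View pics/d2.png

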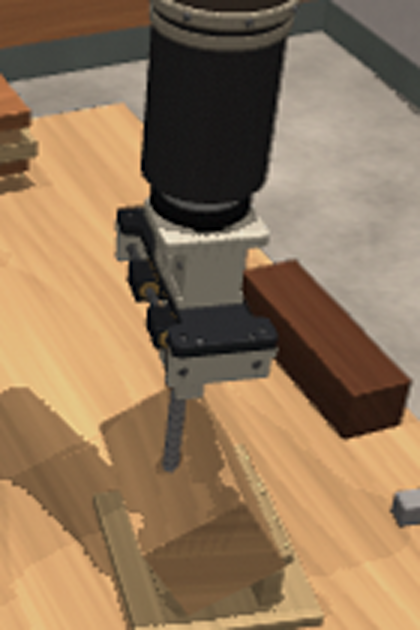

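Request:
{"fn": "servo_tool", "kwargs": {"grip": [0.9, 0.9, 0.9, 0.9, 0.9, 0.9, 0.9, 0.9], "translation": [[0.005, 0, 0.0], [0.01, 0, 0.0005], [0.015, 0, 0.001], [0.02, 0, 0.002], [0.0265, 0, 0.004], [0.033, 0, 0.006], [0.033, 0, 0.006], [0.033, 0, 0.006]], "turn": [0, 0, 0, 0, 0, 0, 0, 0], "newtons": 8}}

```text
time_s: 6.12
tcp_pos: [0.5655, -0.0498, 0.2139]
eef_rot: [-180.0, -0.0, 168.6]
contact_force: [-0.0, -0.9, -0.5]
gripper_width: 0.0258
```

Run:
```python
from h import *
s=r.get_state();print(s['time_s'],s['tcp_pos'],s['eef_rot'],s['contact_force'],s['gripper_width'])
p,d=capture('wrist');crop(p,240,160,400,290,4,'d3')
p,d=capture('side');crop(p,310,80,450,290,3,'d4')
```

```text
6.1167 [ 0.56552613 -0.04978208  0.21389625] [-1.79996114e+02 -4.72529198e-02  1.68640586e+02] [-0.03722158 -0.87429105 -0.49451643] 0.02576821672667958
```

View pics/d3.png

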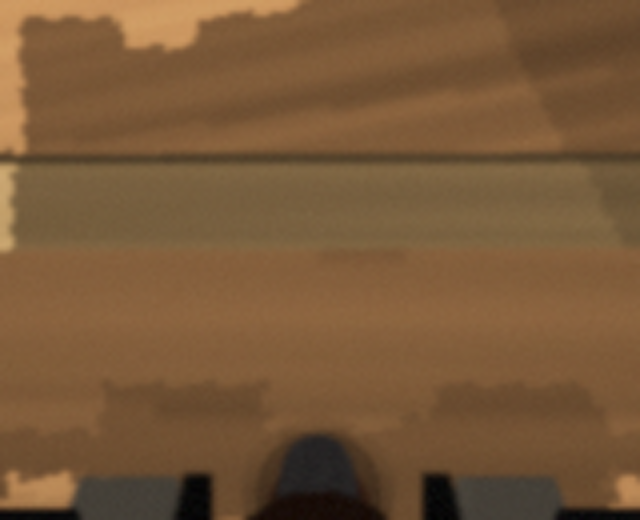

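View pics/d4.png

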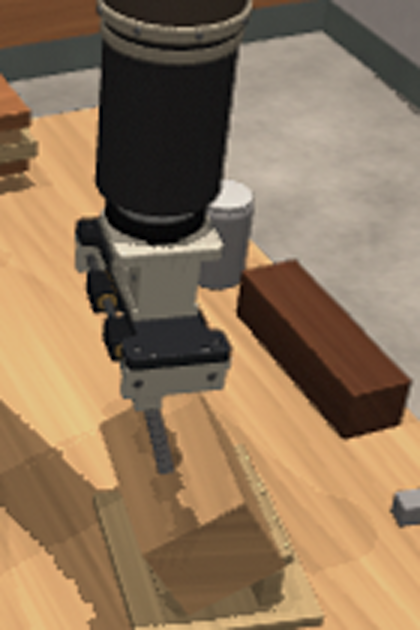

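Request:
{"fn": "servo_tool", "kwargs": {"grip": [0.9, 0.9, 0.9, 0.9, 0.9, 0.9, 0.9], "translation": [[0.004, 0, 0.002], [0.008, 0, 0.004], [0.0114, 0, 0.006], [0.016, 0, 0.009], [0.02, 0, 0.012], [0.0235, 0, 0.015], [0.0235, 0, 0.015]], "turn": [0, 0, 0, 0, 0, 0, 0]}}

```text
time_s: 6.8
tcp_pos: [0.5422, -0.0451, 0.1983]
eef_rot: [-180.0, -0.1, 168.6]
contact_force: [1.2, 0.2, -2.5]
gripper_width: 0.0262
```

Run:
```python
from h import *
s=r.get_state();print(s['time_s'],s['tcp_pos'],s['eef_rot'],s['contact_force'],s['gripper_width'])
p,d=capture('scene');crop(p,230,220,350,340,5,'d5')
p,d=capture('side');crop(p,310,110,450,290,3,'d6')
```

```text
6.8 [ 0.54220423 -0.04512382  0.19833961] [-1.79996632e+02 -6.22978745e-02  1.68630943e+02] [ 1.24244097  0.15616683 -2.51249412] 0.026194715519959076
```

View pics/d6.png

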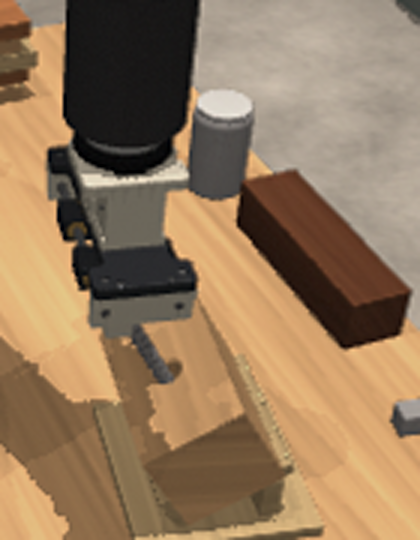

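Request:
{"fn": "servo_tool", "kwargs": {"grip": [0.9, 0.9, 0.9, 0.9, 0.9, 0.9], "translation": [[-0.0015, 0, 0.0014], [-0.003, 0, 0.0033], [-0.0044, 0, 0.0055], [-0.0058, 0, 0.008], [-0.0058, 0, 0.008], [-0.0058, 0, 0.008]], "turn": [0, 0, 0, 0, 0, 0], "newtons": 12}}

```text
time_s: 7.4
tcp_pos: [0.5489, -0.0465, 0.1907]
eef_rot: [-180.0, -0.0, 168.6]
contact_force: [-0.6, 0.3, -1.3]
gripper_width: 0.026
```

Request:
{"fn": "servo_tool", "kwargs": {"grip": [0.9, 0.9, 0.9, 0.9], "translation": [[-0.001, 0, 0.00173], [-0.002, 0, 0.00346], [-0.003, 0, 0.0052], [-0.003, 0, 0.0052]], "turn": [0, 0, 0, 0]}}

```text
time_s: 7.73
tcp_pos: [0.5519, -0.047, 0.1854]
eef_rot: [-180.0, -0.0, 168.6]
contact_force: [-0.3, -0.2, -1.6]
gripper_width: 0.0255
```

Request:
{"fn": "servo_tool", "kwargs": {"grip": [0.9, 0.9, 0.9, 0.9], "translation": [[-0.001, 0, 0.00173], [-0.002, 0, 0.00346], [-0.003, 0, 0.0052], [-0.003, 0, 0.0052]], "turn": [0, 0, 0, 0]}}

```text
time_s: 8.07
tcp_pos: [0.5549, -0.0476, 0.1802]
eef_rot: [-180.0, -0.0, 168.6]
contact_force: [-0.1, -0.4, -0.6]
gripper_width: 0.0255
```

Request:
{"fn": "servo_tool", "kwargs": {"grip": [0.9, 0.9, 0.9, 0.9], "translation": [[-0.001, 0, 0.00173], [-0.002, 0, 0.00346], [-0.003, 0, 0.0052], [-0.003, 0, 0.0052]], "turn": [0, 0, 0, 0]}}

```text
time_s: 8.4
tcp_pos: [0.5578, -0.0482, 0.175]
eef_rot: [-180.0, -0.0, 168.6]
contact_force: [0.3, 0.3, -0.7]
gripper_width: 0.026
```

Request:
{"fn": "servo_tool", "kwargs": {"grip": [0.9, 0.9, 0.9, 0.9], "translation": [[-0.001, 0, 0.00173], [-0.002, 0, 0.00346], [-0.002, 0, 0.00346], [-0.002, 0, 0.00346]], "turn": [0, 0, 0, 0]}}

```text
time_s: 8.73
tcp_pos: [0.5597, -0.0487, 0.1733]
eef_rot: [-180.0, 0.0, 168.7]
contact_force: [-5.0, 1.3, 9.2]
gripper_width: 0.0259
```

Run:
```python
from h import *
s=r.get_state();print(s['time_s'],s['tcp_pos'],s['eef_rot'],s['contact_force'],s['gripper_width'])
p,d=capture('scene');crop(p,230,220,350,340,5,'d7')
p,d=capture('side');cv2.imwrite('pics/side3.png',p);crop(p,330,160,420,260,6,'d8')
```

```text
8.7333 [ 0.55972711 -0.04871685  0.1733119 ] [-1.79987260e+02  3.31554955e-02  1.68653122e+02] [-4.98519074  1.28435218  9.18102025] 0.02589688337174207
```

View pics/d8.png

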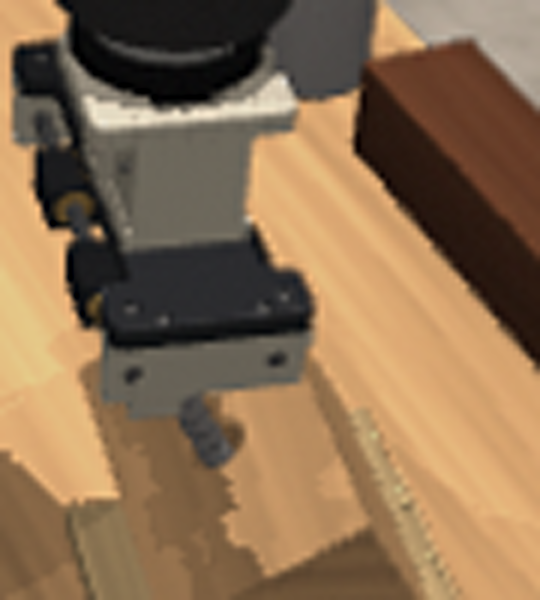

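Request:
{"fn": "servo_tool", "kwargs": {"grip": [0.9, 0.9, 0.9, 0.9, 0.9, 0.9, 0.9], "translation": [[0.0025, 0, -0.0043], [0.005, 0, -0.0087], [0.0075, 0, -0.013], [0.01, 0, -0.0173], [0.0125, 0, -0.0217], [0.0153, 0, -0.0264], [0.0153, 0, -0.0264]], "turn": [0, 0, 0, 0, 0, 0, 0]}}

```text
time_s: 9.42
tcp_pos: [0.5449, -0.0454, 0.1997]
eef_rot: [180.0, 0.1, 168.6]
contact_force: [0.3, -0.6, -1.2]
gripper_width: 0.0257
```

Request:
{"fn": "servo_tool", "kwargs": {"grip": [0.9, 0.9, 0.9, 0.9, 0.9, 0.9, 0.9, 0.9, 0.9, 0.9], "translation": [[-0.0066, 0, -0.004], [-0.0132, 0, -0.008], [-0.02, 0, -0.011], [-0.0272, 0, -0.014], [-0.034, 0, -0.016], [-0.0412, 0, -0.018], [-0.049, 0, -0.0193], [-0.0568, 0, -0.0205], [-0.0568, 0, -0.0205], [-0.0568, 0, -0.0205]], "turn": [0, 0, 0, 0, 0, 0, 0, 0, 0, 0], "newtons": 8}}

```text
time_s: 10.25
tcp_pos: [0.601, -0.0569, 0.2186]
eef_rot: [-180.0, 0.0, 168.6]
contact_force: [-0.2, 0.7, -0.9]
gripper_width: 0.0261
```

Run:
```python
from h import *
s=r.get_state();print(s['time_s'],s['tcp_pos'],s['eef_rot'],s['contact_force'],s['gripper_width'])
p,d=capture('wrist');crop(p,240,160,400,290,4,'e1')
p,d=capture('side');crop(p,310,80,450,290,3,'e2')
```

```text
10.25 [ 0.60104891 -0.05690007  0.21857038] [-1.79996339e+02  2.48091583e-03  1.68607150e+02] [-0.17325397  0.69522494 -0.91823149] 0.026140736537508227
```

View pics/e1.png

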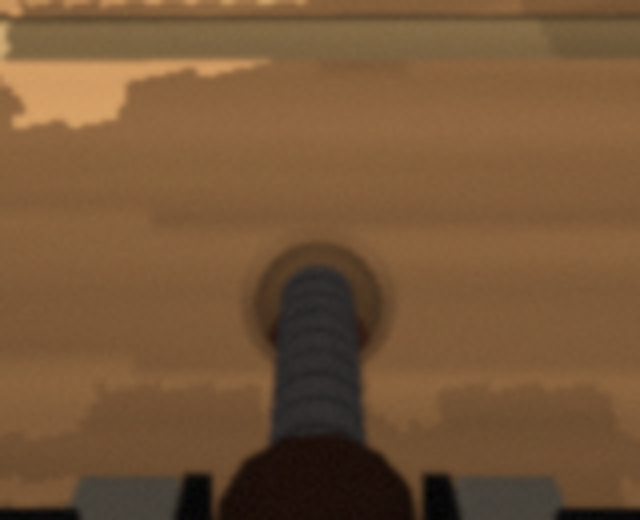

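View pics/e2.png

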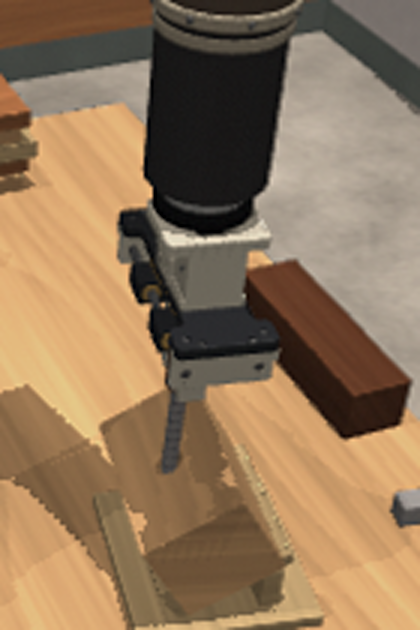

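Request:
{"fn": "servo_tool", "kwargs": {"grip": [0.9, 0.9, 0.9, 0.9, 0.9, 0.9], "translation": [[0, 0, -0.01], [0, 0, -0.025], [0, 0, -0.045], [0, 0, -0.065], [0, 0, -0.072], [0, 0, -0.072]], "turn": [0, 0, 0, 0, 0, 0], "newtons": 20}}

```text
time_s: 10.85
tcp_pos: [0.6014, -0.0566, 0.2938]
eef_rot: [179.9, 0.3, 168.7]
contact_force: [0.4, 0.0, -1.6]
gripper_width: 0.0254
```

Run:
```python
from h import *
s=r.get_state();print(s['time_s'],s['tcp_pos'],s['eef_rot'],s['contact_force'],s['gripper_width'])
p,d=capture('wrist');cv2.imwrite('pics/wrist4.png',p)
a=cv2.imread('pics/wrist2.png')
cv2.imwrite('pics/e3.png',cv2.resize(np.hstack([a[190:310,280:360],p[190:310,280:360]]),None,fx=4.5,fy=4.5,interpolation=cv2.INTER_CUBIC))
p,d=capture('side');cv2.imwrite('pics/side4.png',p)
b=cv2.imread('pics/side2.png')
cv2.imwrite('pics/e4.png',cv2.resize(np.hstack([b[150:250,330:410],p[150:250,330:410]]),None,fx=4.5,fy=4.5,interpolation=cv2.INTER_CUBIC))
```

```text
10.85 [ 0.60139863 -0.05663839  0.29378906] [179.91562356   0.26397665 168.65007382] [ 0.43577029  0.03690892 -1.59414702] 0.025412567864984196
```

View pics/e3.png

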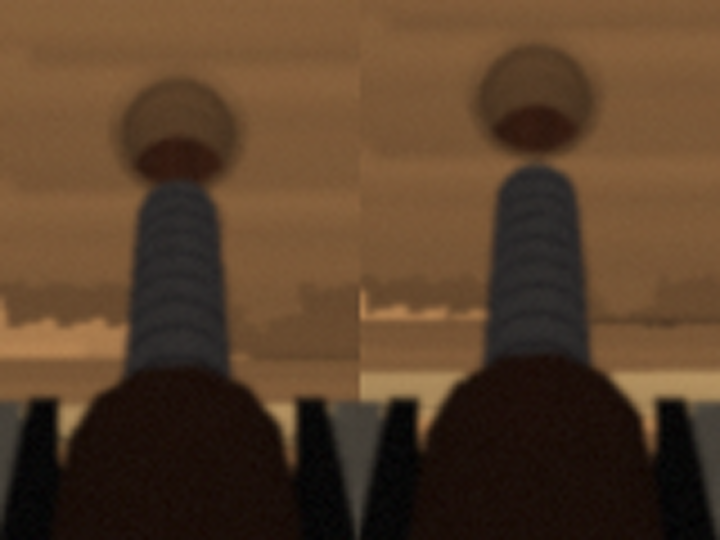

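View pics/e4.png

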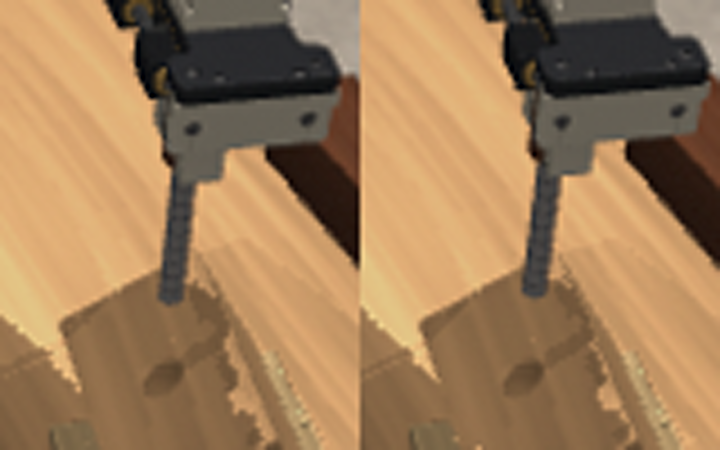

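Run:
```python
from h import *
import json
c2=json.load(open('pics/wrist2.json'))
c4=calibration('wrist')
az=np.radians(168.6);ax=np.array([.5*np.cos(az),.5*np.sin(az),.866]);lo=np.array([.866*np.cos(az),.866*np.sin(az),-.5])
M=np.array([.597,-.056,.132])
for n,c in (('2',c2),('4',c4)):
    print(n,'mouth lo/hi',proj(c,[M+.012*lo,M-.012*lo])[:,1], 'chamf',proj(c,[M+.0145*lo,M-.0145*lo])[:,1],'depths',[(D,proj(c,M-D/1e3*ax+.012*lo)[0,1].round(1)) for D in (30,35,40,43,45,47,50,55)])
    a=cv2.imread('pics/wrist%s.png'%n).astype(int)
    for v in range(195,236):print(v,a[v,316:322].mean(0).round().astype(int),end=' ')
    print()
```

```text
2 mouth lo/hi [207.43262522 232.19504169] chamf [204.90013498 234.82231284] depths [(30, np.float64(216.4)), (35, np.float64(217.7)), (40, np.float64(219.0)), (43, np.float64(219.8)), (45, np.float64(220.3)), (47, np.float64(220.8)), (50, np.float64(221.5)), (55, np.float64(222.7))]
195 [ 58  93 129] 196 [ 57  93 129] 197 [ 57  91 128] 198 [ 57  91 127] 199 [ 56  89 125] 200 [ 55  88 122] 201 [ 54  86 121] 202 [ 54  85 119] 203 [ 55  86 121] 204 [ 54  86 119] 205 [ 53  84 118] 206 [ 50  81 112] 207 [ 45  72 100] 208 [40 63 88] 209 [39 61 86] 210 [40 62 88] 211 [41 64 91] 212 [40 63 89] 213 [38 61 87] 214 [38 61 85] 215 [39 62 86] 216 [38 60 85] 217 [38 60 84] 218 [38 59 84] 219 [34 54 80] 220 [29 45 69] 221 [19 31 55] 222 [16 27 51] 223 [15 26 50] 224 [16 27 51] 225 [16 26 51] 226 [16 26 50] 227 [16 27 51] 228 [17 27 51] 229 [22 31 50] 230 [34 39 50] 231 [42 44 48] 232 [41 42 44] 233 [40 41 43] 234 [43 44 46] 235 [42 43 46] 
4 mouth lo/hi [202.82105561 227.37763599] chamf [200.30921009 229.98264553] depths [(30, np.float64(212.1)), (35, np.float64(213.4)), (40, np.float64(214.8)), (43, np.float64(215.6)), (45, np.float64(216.1)), (47, np.float64(216.6)), (50, np.float64(217.4)), (55, np.float64(218.7))]
195 [ 53  85 119] 196 [ 53  85 119] 197 [ 54  85 119] 198 [ 52  83 116] 199 [ 48  77 108] 200 [42 66 92] 201 [38 61 85] 202 [38 61 86] 203 [40 63 89] 204 [41 64 90] 205 [40 63 88] 206 [39 61 86] 207 [38 60 84] 208 [38 60 85] 209 [38 60 84] 210 [38 60 84] 211 [37 58 83] 212 [35 55 79] 213 [27 43 67] 214 [18 30 54] 215 [16 26 50] 216 [16 26 50] 217 [16 26 50] 218 [17 27 51] 219 [16 27 50] 220 [16 27 50] 221 [16 27 50] 222 [17 29 53] 223 [25 40 64] 224 [37 58 82] 225 [44 66 91] 226 [49 67 86] 227 [45 51 60] 228 [42 43 46] 229 [40 40 42] 230 [42 43 46] 231 [43 45 47] 232 [43 43 46] 233 [39 40 42] 234 [42 43 45] 235 [42 44 47]
```

Run:
```python
from h import *
c=dict(calibration('wrist'));c['view']=[[0.18616439971464785, 0.9825176147083204, -0.0013975216480415053, -0.3706875953938937], [-0.9390960102790916, 0.17751846377606842, -0.2942547850018353, 0.4551916831004567], [-0.28886242358045877, 0.056092172416983874, 0.955725990248652, -0.2622517064768227], [0.0, 0.0, 0.0, 1.0]]
for q in [(95,240),(392,95),(562,437),(240,598),(316,315)]:
    print(onz(c,(q[0]/5+260,q[1]/5+140),.05))
P=np.array([onz(c,(q[0]/5+260,q[1]/5+140),.05)[0] for q in [(95,240),(392,95),(562,437),(240,598)]]);print(P.mean(0))
s=r.get_state();print(s['tcp_pos'],s['eef_rot'])
```

```text
[[0.46631081 0.24965538 0.05      ]]
[[0.44989636 0.31091056 0.05      ]]
[[0.52242499 0.33300509 0.05      ]]
[[0.54427446 0.2628029  0.05      ]]
[[0.48880681 0.28906296 0.05      ]]
[0.49572665 0.28909348 0.05      ]
[ 0.60009861 -0.05655248  0.29051211] [ 1.79970716e+02 -1.03956228e-02  1.68627695e+02]
```

Request:
{"fn": "servo_tool", "kwargs": {"grip": [0.9, 0.9, 0.9, 0.9, 0.9, 0.9, 0.9, 0.9, 0.9, 0.9], "translation": [[0.009, 0.017, 0], [0.022, 0.042, 0], [0.04, 0.076, 0], [0.058, 0.111, 0], [0.077, 0.147, 0], [0.096, 0.183, 0], [0.115, 0.219, 0], [0.134, 0.255, 0], [0.151, 0.288, 0], [0.1661, 0.3164, 0]], "turn": [0, 0, 0, 0, 0, 0, 0, 0, 0, 0], "newtons": 20}}

```text
time_s: 11.78
tcp_pos: [0.4984, 0.2881, 0.2893]
eef_rot: [-179.9, -0.1, 168.7]
contact_force: [1.1, -0.4, -0.7]
gripper_width: 0.0258
```

Request:
{"fn": "servo_tool", "kwargs": {"grip": [0.9, 0.9, 0.9, 0.9, 0.9, 0.9, 0.9], "translation": [[0, 0, 0.02], [0, 0, 0.05], [0, 0, 0.08], [0, 0, 0.1], [0, 0, 0.11], [0, 0, 0.11], [0, 0, 0.11]], "turn": [0, 0, 0, 0, 0, 0, 0]}}

```text
time_s: 12.37
tcp_pos: [0.5001, 0.286, 0.1807]
eef_rot: [-179.9, -0.0, 168.6]
contact_force: [0.2, 0.9, -0.8]
gripper_width: 0.0253
```

Run:
```python
from h import *
s=r.get_state();print(s['time_s'],s['tcp_pos'],s['eef_rot'],s['contact_force'],s['gripper_width'])
p,d=capture('wrist');cv2.imwrite('pics/w5.png',p);crop(p,240,160,400,290,4,'f1')
p,d=capture('side');crop(p,240,110,340,230,5,'f2')
p,d=capture('scene');crop(p,390,230,490,330,5,'f3')
```

```text
12.3667 [0.50010253 0.28596895 0.18070304] [-1.79927855e+02 -1.70134880e-02  1.68633995e+02] [ 0.16628331  0.91029197 -0.82394059] 0.025270859758681704
```

View pics/f1.png

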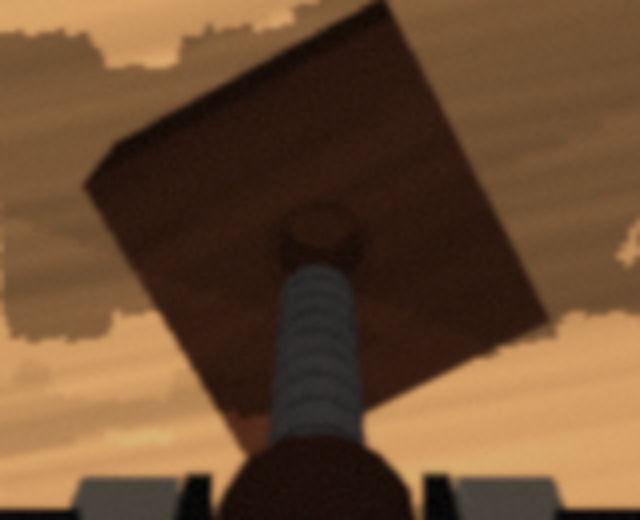

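View pics/f2.png

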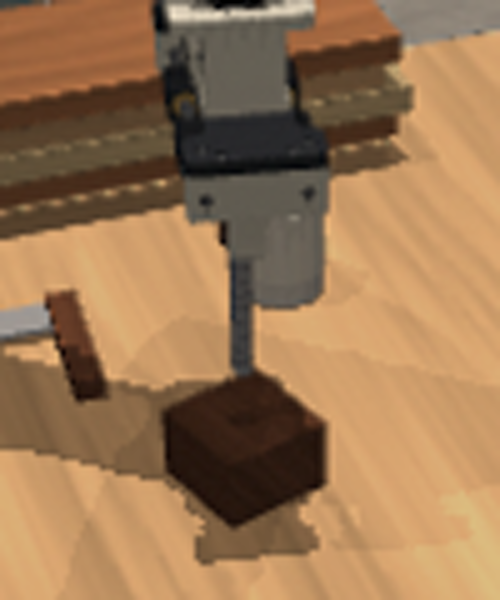

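View pics/f3.png

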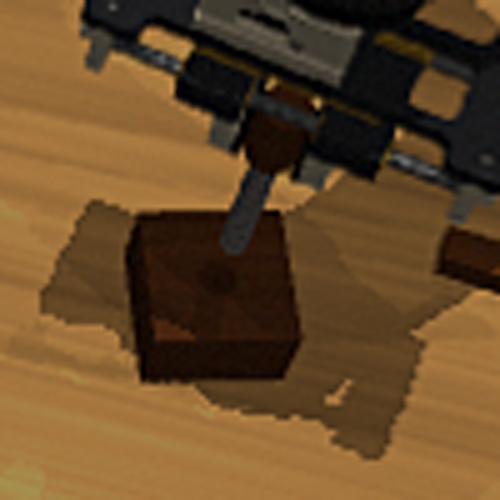

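Run:
```python
from h import *
c=calibration('wrist')
x=np.array([-.9804,.1973,0])
e=onz(c,(240+318/4,160+264/4),.0827)[0];print('tip',e-.007*x)
h=onz(c,(240+319/4,160+202/4),.05)[0];print('hole edge',h,'ctr r9',h-.009*x,'r10',h-.010*x)
k=np.array([onz(c,(240+a/4,160+b/4),.05)[0] for a,b in [(385,12),(548,322),(122,143)]]);print(k, 'ctr',(k[1]+k[2])/2)
print(r.get_state()['tcp_pos'])
```

```text
tip [0.49951435 0.28773343 0.0827    ]
hole edge [0.48807205 0.29033685 0.05      ] ctr r9 [0.49689565 0.28856115 0.05      ] r10 [0.49787605 0.28836385 0.05      ]
[[0.45146914 0.31152209 0.05      ]
 [0.52455448 0.33452196 0.05      ]
 [0.4673106  0.25192835 0.05      ]] ctr [0.49593254 0.29322516 0.05      ]
[0.50080498 0.28672859 0.18244474]
```

Request:
{"fn": "servo_tool", "kwargs": {"grip": [0.9, 0.9, 0.9, 0.9, 0.9, 0.9, 0.9], "translation": [[0.0018, 0.0004, 0.005], [0.0018, 0.0004, 0.015], [0.0018, 0.0004, 0.025], [0.0018, 0.0004, 0.033], [0.0018, 0.0004, 0.04], [0.0018, 0.0004, 0.045], [0.0018, 0.0004, 0.045]], "turn": [0, 0, 0, 0, 0, 0, 0], "newtons": 10}}

```text
time_s: 13.1
tcp_pos: [0.498, 0.2865, 0.1343]
eef_rot: [-179.9, -0.1, 168.6]
contact_force: [1.2, 0.1, -1.7]
gripper_width: 0.0256
```

Run:
```python
from h import *
s=r.get_state();print(s['time_s'],s['tcp_pos'],s['eef_rot'],s['contact_force'],s['gripper_width'])
p,d=capture('wrist');crop(p,240,160,400,290,4,'f4')
```

```text
13.1 [0.49798787 0.28652354 0.13433937] [-1.79903302e+02 -5.97060662e-02  1.68622960e+02] [ 1.21920519  0.12750883 -1.71578139] 0.02563061161375949
```

View pics/f4.png

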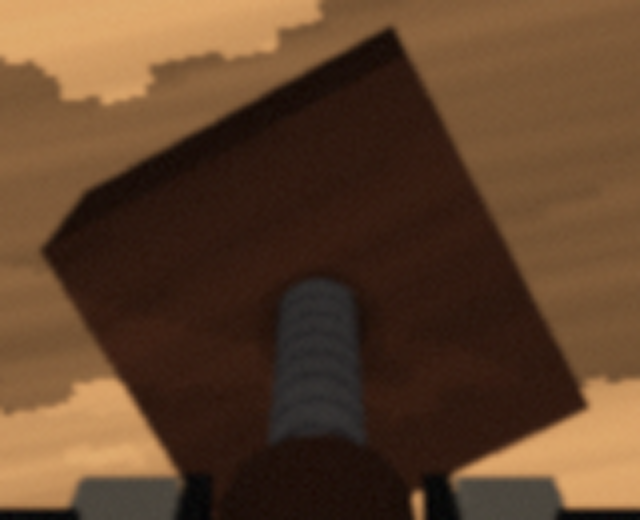

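Request:
{"fn": "servo_tool", "kwargs": {"grip": [0.9, 0.9, 0.9, 0.9, 0.9, 0.9], "translation": [[0, 0, 0.006], [0, 0, 0.012], [0, 0, 0.017], [0, 0, 0.02], [0, 0, 0.022], [0, 0, 0.022]], "turn": [0, 0, 0, 0, 0, 0]}}

```text
time_s: 13.65
tcp_pos: [0.4982, 0.2868, 0.1134]
eef_rot: [-180.0, -0.0, 168.6]
contact_force: [0.7, -0.2, -2.1]
gripper_width: 0.0257
```

Request:
{"fn": "servo_tool", "kwargs": {"grip": [0.9, 0.9, 0.9], "translation": [[0, 0, 0.002], [0, 0, 0.004], [0, 0, 0.004]], "turn": [0, 0, 0]}}

```text
time_s: 13.9
tcp_pos: [0.4982, 0.2869, 0.1096]
eef_rot: [-180.0, -0.0, 168.6]
contact_force: [0.5, -0.0, -1.7]
gripper_width: 0.0257
```

Request:
{"fn": "servo_tool", "kwargs": {"grip": [0.9, 0.9, 0.9], "translation": [[0, 0, 0.001], [0, 0, 0.002], [0, 0, 0.002]], "turn": [0, 0, 0]}}

```text
time_s: 14.15
tcp_pos: [0.4984, 0.287, 0.1079]
eef_rot: [180.0, 0.0, 168.6]
contact_force: [0.7, 0.9, -1.4]
gripper_width: 0.0256
```

Request:
{"fn": "servo_tool", "kwargs": {"grip": [0.9, 0.9, 0.9], "translation": [[0, 0, 0.001], [0, 0, 0.001], [0, 0, 0.001]], "turn": [0, 0, 0]}}

```text
time_s: 14.4
tcp_pos: [0.4987, 0.2871, 0.1077]
eef_rot: [180.0, 0.1, 168.7]
contact_force: [-0.9, 0.0, 5.1]
gripper_width: 0.0254
```

Request:
{"fn": "servo_tool", "kwargs": {"grip": [-0.2, -0.2, -0.2, -0.2, -0.2, -0.2], "translation": [[0, 0, -0.001], [0, 0, -0.001], [0, 0, -0.001], [0, 0, -0.001], [0, 0, -0.001], [0, 0, -0.001]], "turn": [0, 0, 0, 0, 0, 0]}}

```text
time_s: 14.9
tcp_pos: [0.4983, 0.2869, 0.1078]
eef_rot: [-180.0, -0.0, 168.6]
contact_force: [0.6, -0.7, 0.5]
gripper_width: 0.0517
```

Request:
{"fn": "servo_tool", "kwargs": {"grip": [-0.2, -0.2, -0.2, -0.2, -0.2, -0.2], "translation": [[0, 0, -0.01], [0, 0, -0.03], [0, 0, -0.06], [0, 0, -0.1], [0, 0, -0.13], [0, 0, -0.15]], "turn": [0, 0, 0, 0, 0, 0]}}

```text
time_s: 15.4
tcp_pos: [0.4993, 0.2874, 0.2627]
eef_rot: [179.8, 0.2, 168.6]
contact_force: [0.5, 0.4, 0.4]
gripper_width: 0.0524
```

Run:
```python
from h import *
s=r.get_state();print(s['time_s'],s['tcp_pos'],s['eef_rot'],s['contact_force'],s['gripper_width'])
p,d=capture('side');crop(p,240,110,340,230,5,'g1')
```

```text
15.4 [0.49927478 0.28740319 0.26273495] [179.78833041   0.18771365 168.64898889] [0.46432984 0.4364557  0.44191268] 0.05236312852337147
```

View pics/g1.png

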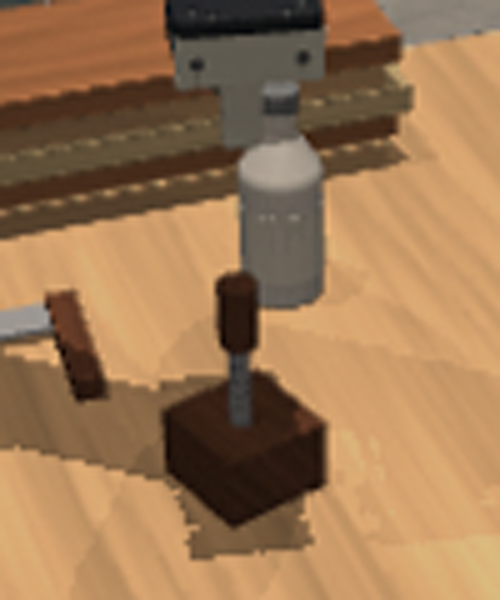

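Request:
{"fn": "servo_tool", "kwargs": {"grip": [-0.2, -0.2, -0.2, -0.2, -0.2, -0.2, -0.2, -0.2, -0.2, -0.2], "translation": [[-0.012, -0.035, 0], [-0.026, -0.073, 0], [-0.04, -0.111, 0], [-0.054, -0.149, 0], [-0.068, -0.187, 0], [-0.082, -0.225, 0], [-0.096, -0.263, 0], [-0.11, -0.301, 0], [-0.124, -0.339, 0], [-0.138, -0.377, 0]], "turn": [0, 0, 0, 0, 0, 0, 0, 0, 0, 0]}}

```text
time_s: 16.28
tcp_pos: [0.5591, -0.1119, 0.2587]
eef_rot: [180.0, 0.0, 168.6]
contact_force: [1.2, 1.0, -0.2]
gripper_width: 0.0525
```

Request:
{"fn": "servo_tool", "kwargs": {"grip": [-0.2, -0.2, -0.2, -0.2, -0.2, -0.2, -0.2, -0.2], "translation": [[-0.014, -0.038, 0], [-0.028, -0.076, 0], [-0.042, -0.114, 0], [-0.053, -0.145, 0], [-0.061, -0.1653, 0], [-0.061, -0.1653, 0], [-0.061, -0.1653, 0], [-0.061, -0.1653, 0]], "turn": [0, 0, 0, 0, 0, 0, 0, 0]}}

```text
time_s: 16.95
tcp_pos: [0.5863, -0.2838, 0.2579]
eef_rot: [180.0, -0.0, 168.6]
contact_force: [-0.6, -0.8, -0.8]
gripper_width: 0.0523
```

Run:
```python
from h import *
s=r.get_state();print(s['time_s'],s['tcp_pos'],s['eef_rot'],s['contact_force'],s['gripper_width'])
c=calibration('wrist');p,d=capture('wrist');cv2.imwrite('pics/w6.png',p);np.save('pics/w6.npy',d)
u,v,Q=cloud(c,d)
for zt,xy in ((.084,(.587,-.285)),(.06,(.532,-.281)),(.072,(.477,-.278))):
    m=(abs(Q[:,2]-zt)<.004)&(np.hypot(Q[:,0]-xy[0],Q[:,1]-xy[1])<.025)
    if m.sum(): print(zt,m.sum(),Q[m].mean(0),(Q[m].max(0)+Q[m].min(0))/2,np.c_[u,v][m].mean(0))
crop(p,230,140,410,290,4,'g2')
```

```text
16.95 [ 0.58629117 -0.28382715  0.25794806] [ 1.79990239e+02 -1.49040074e-02  1.68600136e+02] [-0.6072748  -0.8159803  -0.77715275] 0.052338781441692725
0.084 365 [ 0.5864362  -0.28608518  0.08324268] [ 0.58689119 -0.28623185  0.0830769 ] [316.65753425 214.83835616]
0.06 362 [ 0.53186013 -0.28267399  0.05928491] [ 0.53208353 -0.28283997  0.05894371] [309.35635359 156.87569061]
0.072 454 [ 0.47724757 -0.27896939  0.07133405] [ 0.47725951 -0.27895131  0.07102028] [300.83480176  98.01321586]
```

View pics/w6.png

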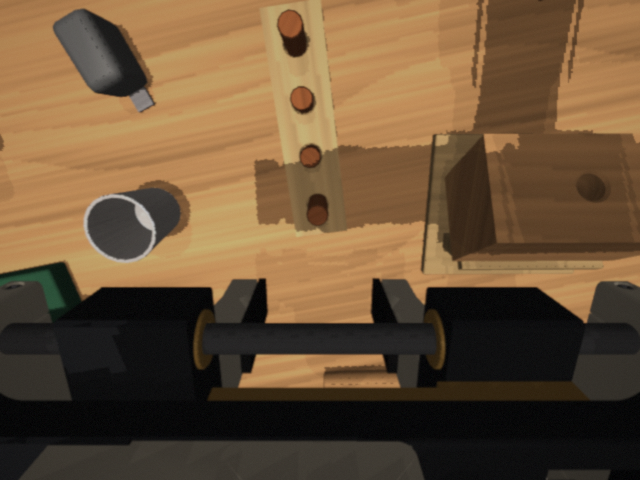

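View pics/g2.png

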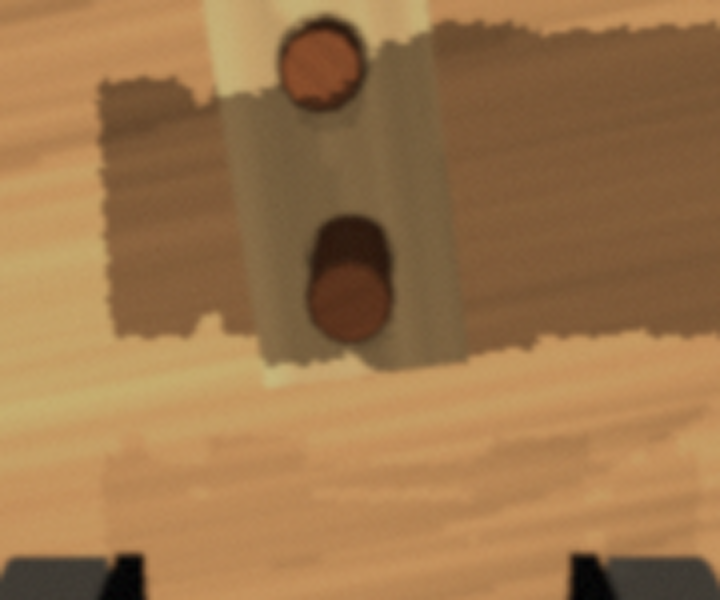

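Request:
{"fn": "servo_tool", "kwargs": {"grip": [-0.2, -0.2, -0.2, -0.2, -0.2, -0.2, -0.2, -0.2, -0.2], "translation": [[-0.0009, -0.0022, 0.015], [-0.0009, -0.0022, 0.04], [-0.0009, -0.0022, 0.075], [-0.0009, -0.0022, 0.11], [-0.0009, -0.0022, 0.145], [-0.0009, -0.0022, 0.175], [-0.0009, -0.0022, 0.195], [-0.0009, -0.0022, 0.203], [-0.0009, -0.0022, 0.203]], "turn": [0, 0, 0, 0, 0, 0, 0, 0, 0]}}

```text
time_s: 17.75
tcp_pos: [0.586, -0.285, 0.0533]
eef_rot: [180.0, -0.2, 168.7]
contact_force: [-0.5, -0.0, -0.2]
gripper_width: 0.0527
```

Request:
{"fn": "servo_tool", "kwargs": {"grip": [0.9, 0.9, 0.9, 0.9, 0.9, 0.9, 0.9, 0.9], "translation": [[0, 0, 0], [0, 0, 0], [0, 0, 0], [0, 0, 0], [0, 0, 0], [0, 0, 0], [0, 0, 0], [0, 0, 0]], "turn": [0, 0, 0, 0, 0, 0, 0, 0], "newtons": 10}}

```text
time_s: 18.42
tcp_pos: [0.5875, -0.2865, 0.0557]
eef_rot: [-180.0, 0.1, 168.6]
contact_force: [0.1, 0.5, 5.4]
gripper_width: 0.0212
```

Run:
```python
from h import *
s=r.get_state();print(s['time_s'],s['tcp_pos'],s['eef_rot'],s['contact_force'],s['gripper_width'])
```

```text
18.4167 [ 0.58750427 -0.28651874  0.05574764] [-1.79987084e+02  7.75413175e-02  1.68640211e+02] [0.09588803 0.47314066 5.42153399] 0.021154739204071484
```

Request:
{"fn": "servo_tool", "kwargs": {"grip": [0.9, 0.9, 0.9, 0.9, 0.9, 0.9, 0.9, 0.9], "translation": [[0, 0, -0.008], [0, 0, -0.02], [0, 0, -0.045], [0, 0, -0.08], [0, 0, -0.12], [0, 0, -0.155], [0, 0, -0.18], [0, 0, -0.19]], "turn": [0, 0, 0, 0, 0, 0, 0, 0], "newtons": 15}}

```text
time_s: 19.08
tcp_pos: [0.5883, -0.287, 0.2511]
eef_rot: [-179.9, 0.4, 168.6]
contact_force: [0.2, -0.5, 0.5]
gripper_width: 0.0214
```

Run:
```python
from h import *
s=r.get_state();print(s['time_s'],s['tcp_pos'],s['eef_rot'],s['contact_force'],s['gripper_width'])
p,d=capture('wrist');cv2.imwrite('pics/w7.png',p)
```

```text
19.0833 [ 0.58828307 -0.28704978  0.25113811] [-179.94365893    0.40886525  168.64889705] [ 0.18593241 -0.54100169  0.46913113] 0.021352277293405407
```

View pics/w7.png

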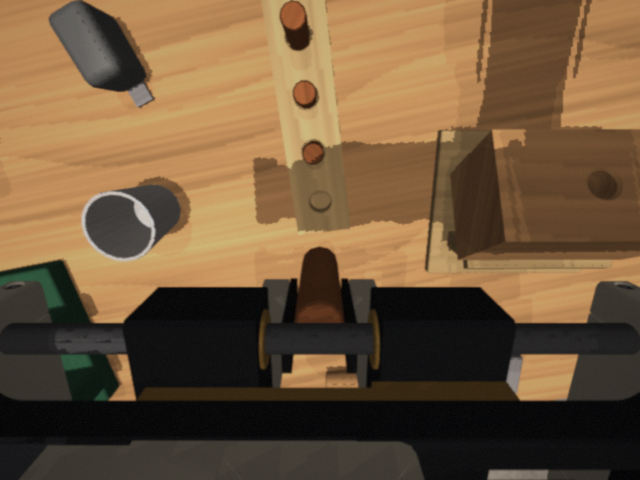

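Run:
```python
from h import *
import json
M=np.array([.597,-.056,.132]);az=np.radians(168.6)
a=np.array([.5*np.cos(az),.5*np.sin(az),.866]);e=np.array([-.866*np.cos(az),-.866*np.sin(az),.5])
c2=json.load(open('pics/wrist2.json'))
c6=None
for nm,c,f in (('2',c2,'wrist2'),):
    d=np.load(f'pics/{f}.npy');u,v,Q=cloud(c,d);q=Q-M
    A=q@a;E=q@e;Y=q[:,:2]@[np.cos(np.radians(78.6)),np.sin(np.radians(78.6))]
    m=(abs(A)<.003)&(abs(E)<.08)&(abs(Y)<.1)
    for y0 in (-.06,-.03,.03,.06):
        k=m&(abs(Y-y0)<.01);print(y0,k.sum(),E[k].min(),E[k].max(),A[k].mean())
    print(Y[m].min(),Y[m].max())
c=calibration('scene');d=np.load('pics/scene2.npy');u,v,Q=cloud(c,d);q=Q-M
A=q@a;E=q@e;Y=q[:,:2]@[np.cos(np.radians(78.6)),np.sin(np.radians(78.6))]
m=(abs(E-.0475)<.01)&(A<-.01)&(A>-.06)&(abs(Y)<.05);print('back',m.sum(),np.median(E[m]))
s=r.get_state();print(s['tcp_pos'],s['eef_rot'])
```

```text
-0.06 2087 -0.04825482504437505 0.04651703123778269 0.00016884090060868484
-0.03 2096 -0.048190503507295694 0.046428321385996535 0.00020412293432160738
0.03 2110 -0.04911225780108639 0.046338739560688916 0.0002566119192413664
0.06 2103 -0.04919952116323324 0.04619795634241234 0.00029748737472919665
-0.08547356543565494 0.08506729974436787
back 659 0.04614450937157268
[ 0.58842768 -0.2870324   0.25116889] [-179.94812315    0.42977548  168.64912127]
```

Run:
```python
from h import *
import json
M=np.array([.597,-.056,.132]);az=np.radians(168.6)
U=np.array([-np.cos(az),-np.sin(az)])
for c,f in ((calibration('scene'),'scene2'),(json.load(open('pics/wrist2.json')),'wrist2')):
    d=np.load(f'pics/{f}.npy');u,v,Q=cloud(c,d);q=Q-M
    uu=q[:,:2]@U;Y=q[:,:2]@[np.cos(np.radians(78.6)),np.sin(np.radians(78.6))]
    for y0 in (-.06,-.03,0,.03,.06):
        print(f,y0,end=': ')
        for x in range(30,150,6):
            k=(abs(uu-x/1e3)<.003)&(abs(Y-y0)<.012)&(q[:,2]<.05)
            if k.sum()>2: print((x,int(np.median(Q[k,2])*1e3),int(Q[k,2].max()*1e3)),end=' ')
        print()
```

```text
scene2 -0.06: (30, 149, 153) (36, 154, 158) (42, 152, 162) (48, 142, 151) (54, 130, 141) (60, 120, 127) (66, 110, 122) (72, 99, 115) (78, 89, 98) (84, 80, 92) (90, 34, 77) (96, 71, 81) (102, 14, 72) (108, 14, 19) (114, 14, 17) (120, 13, 18) (126, 12, 18) (132, 1, 15) (138, 0, 6) (144, 0, 6) 
scene2 -0.03: (30, 149, 153) (36, 154, 156) (42, 153, 158) (48, 140, 150) (54, 130, 143) (60, 121, 130) (66, 110, 121) (72, 100, 108) (78, 89, 99) (84, 79, 90) (90, 34, 78) (96, 68, 81) (102, 14, 73) (108, 14, 17) (114, 14, 17) (120, 13, 20) (126, 11, 17) (132, 0, 15) (138, 0, 5) (144, 0, 5) 
scene2 0: (30, 149, 154) (36, 152, 155) (42, 151, 160) (48, 141, 151) (54, 130, 140) (60, 120, 131) (66, 110, 117) (72, 99, 109) (78, 89, 98) (84, 80, 90) (90, 37, 81) (96, 69, 81) (102, 13, 71) (108, 13, 16) (114, 13, 19) (120, 14, 18) (126, 10, 17) (132, 1, 5) (138, 0, 4) (144, 0, 5) 
scene2 0.03: (30, 150, 153) (36, 153, 156) (42, 150, 159) (48, 140, 151) (54, 130, 139) (60, 120, 128) (66, 110, 120) (72, 99, 109) (78, 88, 98) (84, 78, 88) (90, 34, 81) (96, 69, 83) (102, 15, 71) (108, 14, 19) (114, 14, 18)
[... 453 characters left out ...]
23, 124) (66, 108, 115) (72, 99, 100) (78, 90, 92) (84, 81, 82) (90, 73, 73) 
wrist2 -0.03: (30, 149, 152) (36, 152, 155) (42, 154, 156) (48, 142, 145) (54, 129, 136) (60, 122, 123) (66, 107, 115) (72, 98, 100) (78, 89, 90) (84, 79, 80) (90, 74, 76) (96, 75, 77) (138, 0, 0) 
wrist2 0: (30, 149, 152) (36, 153, 155) (42, 154, 155) 
wrist2 0.03: (30, 149, 153) (36, 153, 155) (42, 154, 155) (48, 141, 142) (54, 131, 136) (60, 121, 122) (66, 112, 115) (72, 96, 104) (78, 87, 88) (84, 78, 78) (90, 74, 76) (96, 73, 77) (138, -1, 0) 
wrist2 0.06: (30, 149, 152) (36, 153, 156) (42, 153, 155) (48, 140, 142) (54, 133, 136) (60, 120, 121) (66, 111, 113) (72, 96, 104) (78, 86, 87) (84, 77, 77) (90, 74, 75)
```

Request:
{"fn": "servo_tool", "kwargs": {"grip": [0.9, 0.9, 0.9, 0.9, 0.9, 0.9, 0.9, 0.9, 0.9, 0.9], "translation": [[-0.003, 0.02, 0], [-0.007, 0.05, 0], [-0.012, 0.085, 0], [-0.017, 0.12, 0], [-0.022, 0.155, 0], [-0.027, 0.19, 0], [-0.03, 0.215, 0], [-0.0317, 0.2277, 0], [-0.0317, 0.2277, 0], [-0.0317, 0.2277, 0]], "turn": [0, 0, 0, 0, 0, 0, 0, 0, 0, 0]}}

```text
time_s: 19.97
tcp_pos: [0.6626, -0.0689, 0.2443]
eef_rot: [-180.0, -0.1, 168.7]
contact_force: [-0.6, -0.2, 0.0]
gripper_width: 0.0208
```

Request:
{"fn": "servo_tool", "kwargs": {"grip": [0.9, 0.9, 0.9, 0.9, 0.9, 0.9], "translation": [[0, 0, 0.015], [0, 0, 0.035], [0, 0, 0.052], [0, 0, 0.062], [0, 0, 0.062], [0, 0, 0.062]], "turn": [0, 0, 0, 0, 0, 0]}}

```text
time_s: 20.47
tcp_pos: [0.6627, -0.0704, 0.1829]
eef_rot: [-180.0, -0.0, 168.6]
contact_force: [-0.5, -0.0, -0.2]
gripper_width: 0.0211
```

```bash
cat > st.py <<'E'
from h import *
M=np.array([.597,-.056,.132]);az=np.radians(168.6);U=np.array([-np.cos(az),-np.sin(az)])
def rel():
    s=r.get_state();q=s['tcp_pos']-M
    uz=np.array([q[:2]@U,q[2]+.019])*1e3
    print(s['time_s'],s['tcp_pos'].round(4),s['eef_rot'].round(2),s['contact_force'].round(1),round(s['gripper_width'],4),'grasp uz',uz.round(1),'y',round(1e3*(q[:2]@[-U[1],U[0]]),1),'s',round(uz@[-.5,.866],1),'e',round(uz@[.866,.5],1))
E
python3 - <<'E'
from st import *
rel()
p,d=capture('side');crop(p,330,110,450,290,3,'h1')
p,d=capture('wrist');cv2.imwrite('pics/h2.png',p)
E
```

```text
20.4667 [ 0.6627 -0.0704  0.1829] [-1.7996e+02 -4.0000e-02  1.6858e+02] [-0.5 -0.  -0.2] 0.0211 grasp uz [67.2 69.9] y -1.1 s 27.0 e 93.2
```

View pics/h1.png

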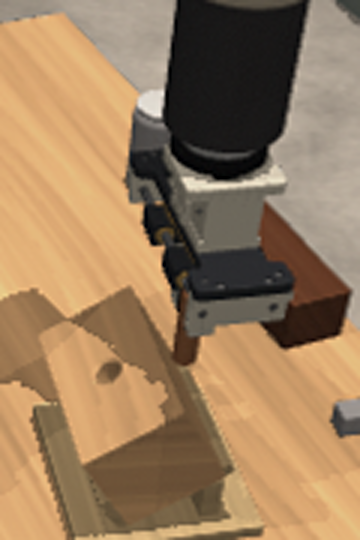

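View pics/h2.png

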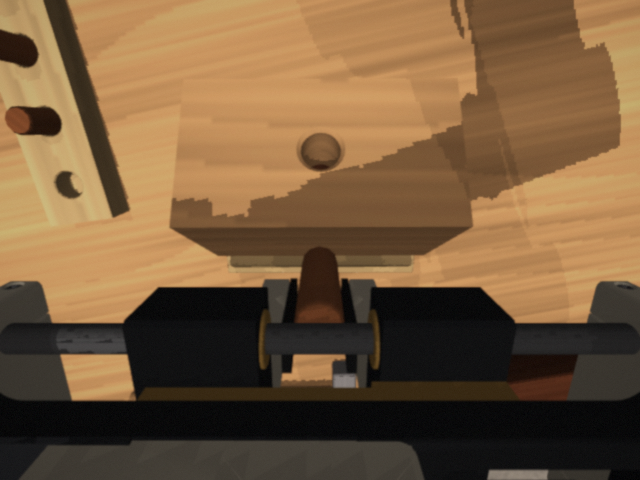

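Request:
{"fn": "servo_tool", "kwargs": {"grip": [0.9, 0.9, 0.9, 0.9, 0.9, 0.9, 0.9, 0.9, 0.9], "translation": [[0.006, 0, -0.0005], [0.012, 0, -0.001], [0.018, 0, -0.0013], [0.024, 0, -0.0012], [0.029, 0, -0.0004], [0.034, 0, 0.0008], [0.037, 0, 0.002], [0.0395, 0, 0.0028], [0.0395, 0, 0.0028]], "turn": [0, 0, 0, 0, 0, 0, 0, 0, 0], "newtons": 6}}

```text
time_s: 21.32
tcp_pos: [0.6239, -0.0613, 0.1801]
eef_rot: [180.0, 0.0, 168.6]
contact_force: [1.1, -0.9, 0.5]
gripper_width: 0.0214
```

Run:
```python
from st import *
rel()
p,d=capture('side');cv2.imwrite('pics/side5.png',p);crop(p,330,110,450,290,3,'h3')
```

```text
21.3167 [ 0.6239 -0.0613  0.1801] [179.99   0.   168.64] [ 1.1 -0.9  0.5] 0.0214 grasp uz [27.4 67.1] y 0.1 s 44.5 e 57.3
```

View pics/h3.png

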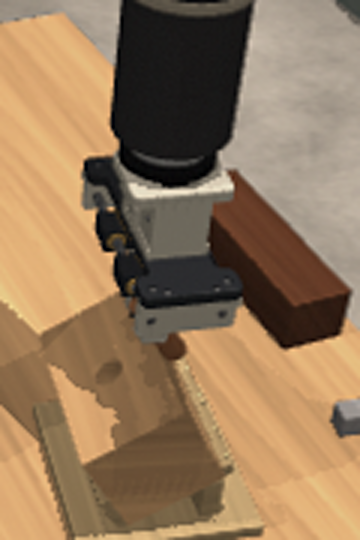

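Request:
{"fn": "servo_tool", "kwargs": {"grip": [0.9, 0.9, 0.9, 0.9, 0.9, 0.9], "translation": [[0.0005, 0, -0.003], [0.004, 0, -0.01], [0.009, 0, -0.018], [0.0145, 0, -0.0265], [0.0188, 0, -0.0335], [0.0188, 0, -0.0335]], "turn": [0, 0, 0, 0, 0, 0], "newtons": 12}}

```text
time_s: 21.87
tcp_pos: [0.6058, -0.0576, 0.2163]
eef_rot: [179.9, 0.2, 168.6]
contact_force: [0.2, -0.9, 0.9]
gripper_width: 0.0216
```

Request:
{"fn": "servo_tool", "kwargs": {"grip": [0.9, 0.9, 0.9, 0.9, 0.9, 0.9], "translation": [[0.01, 0, 0.006], [0.022, 0, 0.0135], [0.034, 0, 0.021], [0.043, 0, 0.0265], [0.0475, 0, 0.0295], [0.0475, 0, 0.0295]], "turn": [0, 0, 0, 0, 0, 0]}}

```text
time_s: 22.37
tcp_pos: [0.5582, -0.0483, 0.1839]
eef_rot: [-180.0, -0.0, 168.6]
contact_force: [-0.6, 0.3, 1.1]
gripper_width: 0.0216
```

Run:
```python
from st import *
rel()
p,d=capture('side');cv2.imwrite('pics/side6.png',p);crop(p,310,110,430,290,3,'h4')
p,d=capture('wrist');cv2.imwrite('pics/w8.png',p);crop(p,240,200,400,300,4,'h5')
```

```text
22.3667 [ 0.5582 -0.0483  0.1839] [-1.8000e+02 -4.0000e-02  1.6864e+02] [-0.6  0.3  1.1] 0.0216 grasp uz [-39.5  70.9] y -0.2 s 81.1 e 1.2
```

View pics/h4.png

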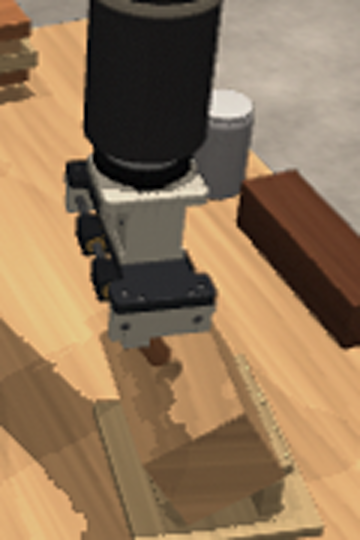

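View pics/h5.png

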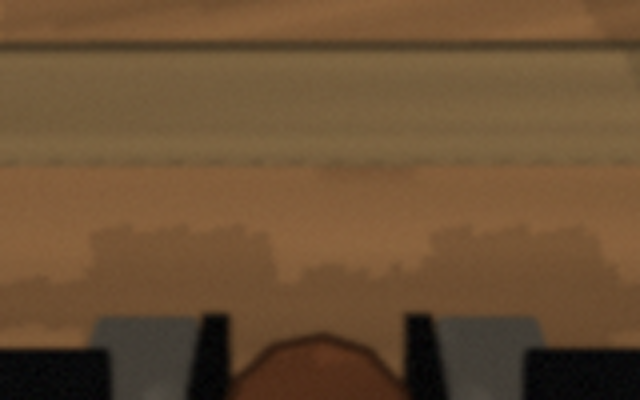

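Request:
{"fn": "servo_tool", "kwargs": {"grip": [0.9, 0.9, 0.9, 0.9, 0.9], "translation": [[-0.0015, 0, 0.004], [-0.003, 0, 0.008], [-0.005, 0, 0.0115], [-0.006, 0, 0.0127], [-0.006, 0, 0.0127]], "turn": [0, 0, 0, 0, 0], "newtons": 8}}

```text
time_s: 22.88
tcp_pos: [0.5652, -0.0498, 0.1706]
eef_rot: [-180.0, -0.1, 168.6]
contact_force: [0.0, -0.4, 0.7]
gripper_width: 0.0214
```

Request:
{"fn": "servo_tool", "kwargs": {"grip": [0.9, 0.9, 0.9, 0.9, 0.9], "translation": [[-0.001, 0, 0.0017], [-0.002, 0, 0.0035], [-0.003, 0, 0.0052], [-0.004, 0, 0.0069], [-0.004, 0, 0.0069]], "turn": [0, 0, 0, 0, 0]}}

```text
time_s: 23.3
tcp_pos: [0.5685, -0.0504, 0.1638]
eef_rot: [-180.0, -0.1, 168.6]
contact_force: [-1.0, 0.2, -1.8]
gripper_width: 0.0213
```

Run:
```python
from st import *
rel()
p,d=capture('side');cv2.imwrite('pics/side7.png',p);crop(p,330,180,420,260,6,'h6')
```

```text
23.3 [ 0.5685 -0.0504  0.1638] [-1.7999e+02 -7.0000e-02  1.6862e+02] [-1.   0.2 -1.8] 0.0213 grasp uz [-29.   50.8] y -0.1 s 58.5 e 0.3
```

View pics/h6.png

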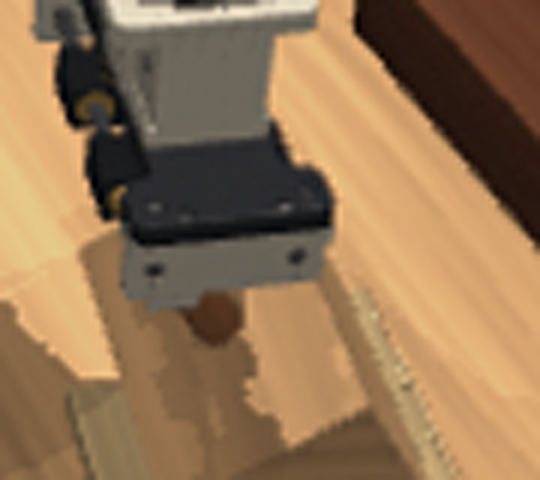

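Request:
{"fn": "servo_tool", "kwargs": {"grip": [0.9, 0.9, 0.9, 0.9, 0.9, 0.9, 0.9], "translation": [[-0.001, 0, 0.0017], [-0.002, 0, 0.0035], [-0.003, 0, 0.0052], [-0.004, 0, 0.0069], [-0.005, 0, 0.0087], [-0.006, 0, 0.0104], [-0.006, 0, 0.0104]], "turn": [0, 0, 0, 0, 0, 0, 0]}}

```text
time_s: 23.93
tcp_pos: [0.5751, -0.0516, 0.1536]
eef_rot: [-180.0, -0.0, 168.6]
contact_force: [0.3, 0.5, -1.1]
gripper_width: 0.0213
```

Run:
```python
from st import *
rel()
p,d=capture('side');cv2.imwrite('pics/side8.png',p);crop(p,330,180,420,260,6,'h7')
```

```text
23.9333 [ 0.5751 -0.0516  0.1536] [-1.7999e+02 -1.0000e-02  1.6863e+02] [ 0.3  0.5 -1.1] 0.0213 grasp uz [-22.4  40.6] y -0.1 s 46.4 e 0.9
```

View pics/h7.png

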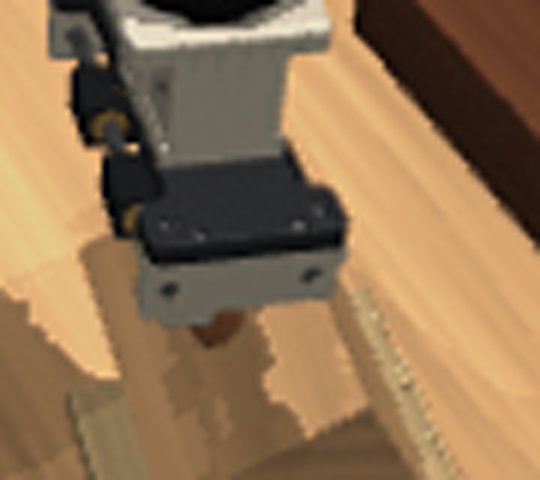

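Request:
{"fn": "servo_tool", "kwargs": {"grip": [0.9, 0.9, 0.9, 0.9, 0.9, 0.9, 0.9, 0.9], "translation": [[-0.0007, 0, 0.0018], [-0.0017, 0, 0.0036], [-0.0027, 0, 0.0054], [-0.0037, 0, 0.0071], [-0.0047, 0, 0.0089], [-0.0057, 0, 0.0106], [-0.0077, 0, 0.0141], [-0.0077, 0, 0.0141]], "turn": [0, 0, 0, 0, 0, 0, 0, 0]}}

```text
time_s: 24.65
tcp_pos: [0.5826, -0.0532, 0.1393]
eef_rot: [-180.0, -0.0, 168.6]
contact_force: [-0.0, 0.2, 0.5]
gripper_width: 0.0217
```

Run:
```python
from st import *
rel()
p,d=capture('side');cv2.imwrite('pics/side9.png',p);crop(p,330,180,420,260,6,'h8')
```

```text
24.65 [ 0.5826 -0.0532  0.1393] [-1.7998e+02 -2.0000e-02  1.6862e+02] [-0.   0.2  0.5] 0.0217 grasp uz [-14.6  26.3] y -0.1 s 30.1 e 0.5
```

View pics/h8.png

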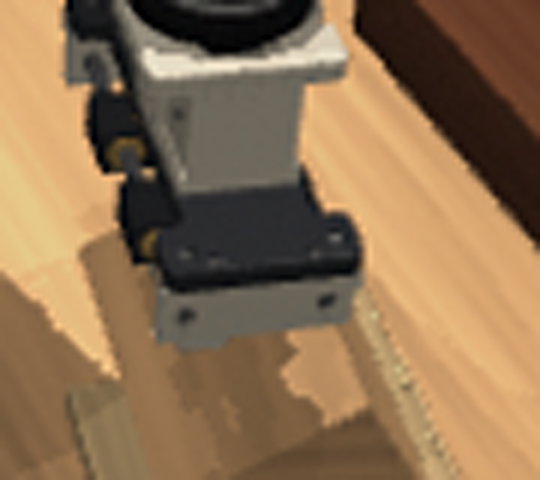

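Request:
{"fn": "servo_tool", "kwargs": {"grip": [0.9, 0.9, 0.9, 0.9], "translation": [[-0.001, 0, 0.0017], [-0.002, 0, 0.0034], [-0.0022, 0, 0.0039], [-0.0022, 0, 0.0039]], "turn": [0, 0, 0, 0]}}

```text
time_s: 25.03
tcp_pos: [0.5847, -0.0536, 0.136]
eef_rot: [-180.0, 0.0, 168.6]
contact_force: [0.4, -0.2, -0.2]
gripper_width: 0.0217
```

Request:
{"fn": "servo_tool", "kwargs": {"grip": [0.3, 0.3, 0.3, 0.3, 0.3, 0.3], "translation": [[0, 0, 0], [0, 0, 0], [0, 0, 0], [0, 0, 0], [0, 0, 0], [0, 0, 0]], "turn": [0, 0, 0, 0, 0, 0]}}

```text
time_s: 25.53
tcp_pos: [0.5846, -0.0536, 0.1362]
eef_rot: [180.0, 0.0, 168.6]
contact_force: [-0.8, 0.5, 0.1]
gripper_width: 0.0305
```

Request:
{"fn": "servo_tool", "kwargs": {"grip": [0.3, 0.3, 0.3, 0.3, 0.3, 0.3], "translation": [[0.001, 0, -0.005], [0.004, 0, -0.015], [0.01, 0, -0.03], [0.02, 0, -0.05], [0.03, 0, -0.07], [0.03, 0, -0.07]], "turn": [0, 0, 0, 0, 0, 0]}}

```text
time_s: 26.03
tcp_pos: [0.556, -0.0475, 0.2115]
eef_rot: [179.9, 0.4, 168.7]
contact_force: [0.5, -0.4, 0.8]
gripper_width: 0.0307
```

Run:
```python
from st import *
rel()
p,d=capture('side');cv2.imwrite('pics/side10.png',p);crop(p,320,180,420,270,6,'i1')
p,d=capture('wrist');cv2.imwrite('pics/i2.png',p);np.save('pics/i2.npy',d)
import json;json.dump({k:np.array(v).tolist() for k,v in calibration('wrist').items()},open('pics/i2.json','w'))
```

```text
26.0333 [ 0.556  -0.0475  0.2115] [179.89   0.38 168.67] [ 0.5 -0.4  0.8] 0.0307 grasp uz [-41.9  98.5] y 0.3 s 106.3 e 12.9
```

View pics/i1.png

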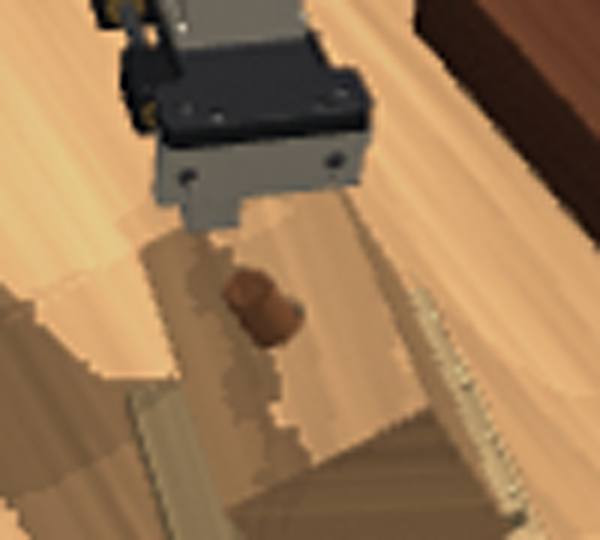

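View pics/i2.png

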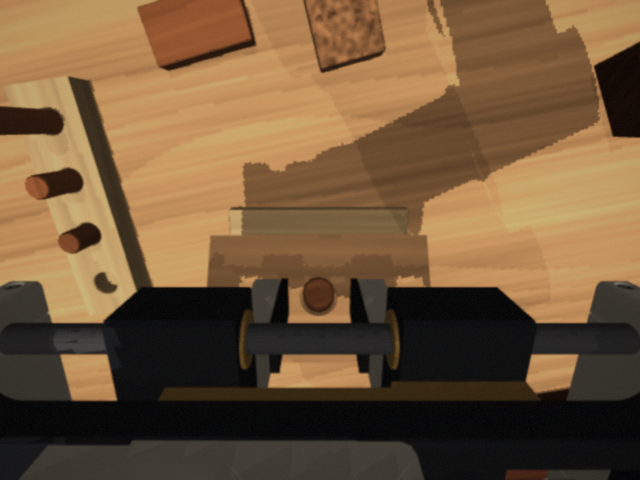

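```bash
cat > top.py <<'E'
from st import *
A3=np.array([.5*np.cos(az),.5*np.sin(az),.866])
def top(c,d,name):
    u,v,Q=cloud(c,d);q=Q-M;a=q@A3;e=q@np.array([.866*U[0],.866*U[1],.5]);y=q[:,:2]@[-U[1],U[0]]
    m=(np.hypot(e,y)<.02)&(a>.008)&(a<.05)
    h=np.histogram(a[m]*1e3,np.arange(8,50,2));print(name,m.sum(),dict(zip(h[1][:-1].astype(int).tolist(),h[0].tolist())))
    if m.sum():
        t=m&(a>np.percentile(a[m],90)-.004);print('top a',np.median(a[t])*1e3,'e,y',(e[t].max()+e[t].min())/2*1e3,(y[t].max()+y[t].min())/2*1e3)
    k=(abs(a)<.004)&(abs(e)<.04)&(abs(y)<.06)&(np.hypot(e,y)>.02);print('face a',np.median(a[k])*1e3,k.sum())
E
python3 - <<'E'
from top import *
import json
top(json.load(open('pics/i2.json')),np.load('pics/i2.npy'),'w')
rel()
E
```

```text
w 787 {8: 1, 10: 0, 12: 0, 14: 1, 16: 1, 18: 1, 20: 1, 22: 2, 24: 150, 26: 607, 28: 23, 30: 0, 32: 0, 34: 0, 36: 0, 38: 0, 40: 0, 42: 0, 44: 0, 46: 0}
top a 26.737939499555107 e,y -3.7664991890894135 -0.44901662051602137
face a -0.9126038302305345 5639
26.1333 [ 0.5555 -0.0474  0.2081] [179.91   0.18 168.65] [ 0.2 -0.1 -0.4] 0.0305 grasp uz [-42.3  95.1] y 0.2 s 103.5 e 10.9
```

Request:
{"fn": "servo_tool", "kwargs": {"grip": [1, 1, 1, 1, 1, 1, 1], "translation": [[0, 0, 0], [0, 0, 0], [0, 0, 0], [-0.004, 0, 0.01], [-0.009, 0, 0.025], [-0.0136, 0, 0.036], [-0.0136, 0, 0.036]], "turn": [0, 0, 0, 0, 0, 0, 0]}}

```text
time_s: 26.72
tcp_pos: [0.5676, -0.0507, 0.1664]
eef_rot: [-179.9, -0.3, 168.6]
contact_force: [-0.1, -0.2, -1.3]
gripper_width: 0.0009
```

Run:
```python
from top import *
rel()
c=calibration('side');p,d=capture('side');crop(p,320,180,420,270,6,'i3')
```

```text
26.7167 [ 0.5676 -0.0507  0.1664] [-179.9    -0.29  168.59] [-0.1 -0.2 -1.3] 0.0009 grasp uz [-29.9  53.4] y -0.6 s 61.2 e 0.8
```

View pics/i3.png

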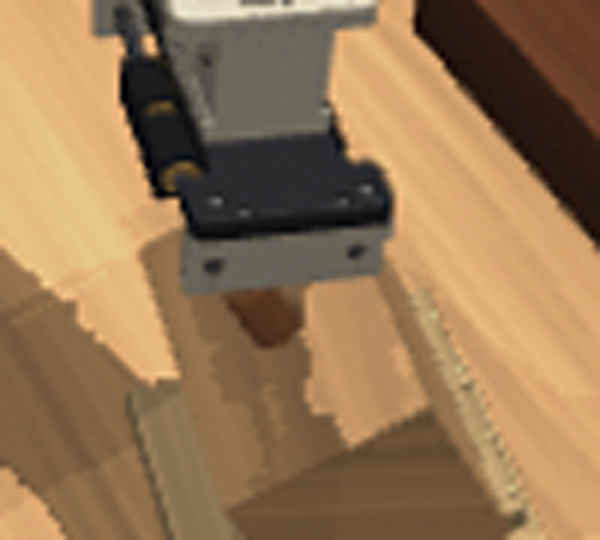

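Request:
{"fn": "servo_tool", "kwargs": {"grip": [1, 1, 1, 1, 1], "translation": [[-0.001, 0, 0.002], [-0.002, 0, 0.004], [-0.003, 0, 0.006], [-0.003, 0, 0.006], [-0.003, 0, 0.006]], "turn": [0, 0, 0, 0, 0]}}

```text
time_s: 27.18
tcp_pos: [0.5715, -0.0509, 0.1643]
eef_rot: [180.0, 0.0, 168.6]
contact_force: [-0.3, -0.8, 0.6]
gripper_width: 0.0005
```

Request:
{"fn": "servo_tool", "kwargs": {"grip": [1, 1, 1, 1], "translation": [[-0.0005, 0, 0.0009], [-0.001, 0, 0.0017], [-0.0015, 0, 0.0026], [-0.0015, 0, 0.0026]], "turn": [0, 0, 0, 0]}}

```text
time_s: 27.52
tcp_pos: [0.5729, -0.0512, 0.1614]
eef_rot: [-180.0, -0.0, 168.6]
contact_force: [0.3, 0.6, -0.7]
gripper_width: 0.0006
```

Request:
{"fn": "servo_tool", "kwargs": {"grip": [1, 1, 1, 1], "translation": [[-0.0005, 0, 0.0009], [-0.001, 0, 0.0017], [-0.001, 0, 0.0017], [-0.001, 0, 0.0017]], "turn": [0, 0, 0, 0]}}

```text
time_s: 27.85
tcp_pos: [0.5739, -0.0514, 0.1597]
eef_rot: [-180.0, -0.0, 168.6]
contact_force: [-0.5, 0.6, 0.3]
gripper_width: 0.0005
```

Request:
{"fn": "servo_tool", "kwargs": {"grip": [1, 1, 1, 1], "translation": [[0, 0, 0.001], [-0.0002, 0, 0.002], [-0.0002, 0, 0.002], [-0.0002, 0, 0.002]], "turn": [0, 0, 0, 0]}}

```text
time_s: 28.18
tcp_pos: [0.574, -0.0515, 0.1577]
eef_rot: [-180.0, -0.0, 168.6]
contact_force: [-0.6, 0.0, 0.0]
gripper_width: 0.0004
```

Request:
{"fn": "servo_tool", "kwargs": {"grip": [1, 1, 1, 1], "translation": [[-0.0005, 0, 0.001], [-0.0007, 0, 0.0017], [-0.0007, 0, 0.0017], [-0.0007, 0, 0.0017]], "turn": [0, 0, 0, 0]}}

```text
time_s: 28.52
tcp_pos: [0.5747, -0.0517, 0.1568]
eef_rot: [-180.0, 0.0, 168.6]
contact_force: [-3.3, 1.2, 6.0]
gripper_width: 0.0003
```

Request:
{"fn": "servo_tool", "kwargs": {"grip": [1, 1, 1, 1], "translation": [[-0.0005, 0, 0.0009], [-0.0005, 0, 0.0009], [-0.0005, 0, 0.0009], [-0.0005, 0, 0.0009]], "turn": [0, 0, 0, 0]}}

```text
time_s: 28.85
tcp_pos: [0.575, -0.0518, 0.1566]
eef_rot: [-180.0, 0.0, 168.6]
contact_force: [-6.3, 0.8, 10.5]
gripper_width: 0.0004
```

Request:
{"fn": "servo_tool", "kwargs": {"grip": [1, 1, 1, 1, 1, 1, 1, 1], "translation": [[0.001, 0, -0.002], [0.003, 0, -0.006], [0.008, 0, -0.015], [0.02, 0, -0.035], [0.04, 0, -0.065], [0.065, 0, -0.1], [0.09, 0, -0.12], [0.09, 0, -0.12]], "turn": [0, 0, 0, 0, 0, 0, 0, 0]}}

```text
time_s: 29.52
tcp_pos: [0.4858, -0.0337, 0.2814]
eef_rot: [179.8, 0.5, 168.7]
contact_force: [-0.7, 0.5, -0.9]
gripper_width: 0.0003
```

Run:
```python
from top import *
rel()
c=calibration('wrist');p,d=capture('wrist');cv2.imwrite('pics/j1.png',p)
p,d=capture('side');cv2.imwrite('pics/j2.png',p);top(calibration('side'),d,'side')
p,d=capture('scene');cv2.imwrite('pics/j3.png',p);top(calibration('scene'),d,'scene')
```

```text
29.5167 [ 0.4858 -0.0337  0.2814] [179.79   0.46 168.67] [-0.7  0.5 -0.9] 0.0003 grasp uz [-113.4  168.4] y -0.1 s 202.5 e -14.0
side 77 {8: 4, 10: 4, 12: 4, 14: 6, 16: 4, 18: 6, 20: 3, 22: 8, 24: 6, 26: 16, 28: 12, 30: 4, 32: 0, 34: 0, 36: 0, 38: 0, 40: 0, 42: 0, 44: 0, 46: 0}
top a 27.654091466944713 e,y -1.7672535481607672 -2.352066006260906
face a 0.07070711003713223 809
scene 89 {8: 6, 10: 6, 12: 4, 14: 5, 16: 6, 18: 6, 20: 6, 22: 5, 24: 10, 26: 18, 28: 10, 30: 7, 32: 0, 34: 0, 36: 0, 38: 0, 40: 0, 42: 0, 44: 0, 46: 0}
top a 27.74183213063836 e,y -2.101276107522523 1.0277900544044494
face a 0.6871896280143698 720
```

View pics/j2.png

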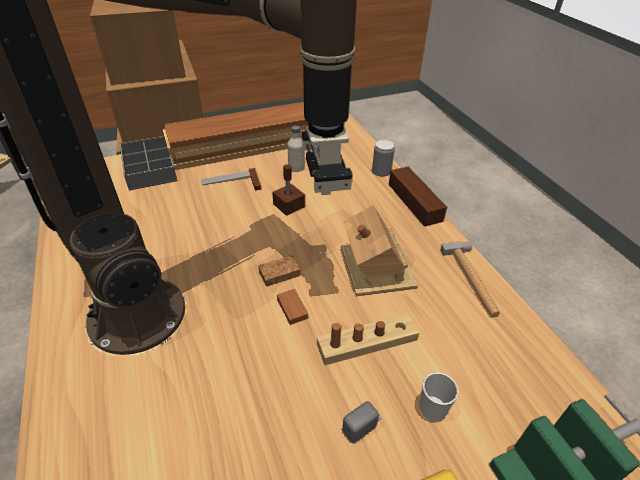

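View pics/j3.png

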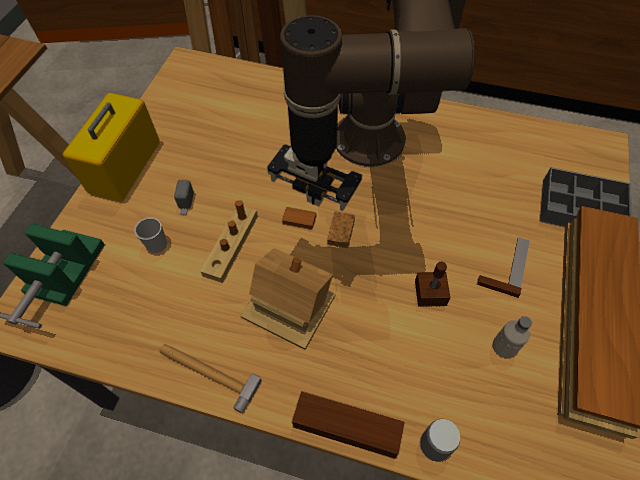

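The pictures show the dowel in the bore, at (363,231) in the side view and (295,265) in the scene view. The rod is upright in its stand, the other three dowels are in the rack, and nothing else has moved.

Request:
{"fn": "servo_tool", "kwargs": {"grip": [1, 1, 1, 1], "translation": [[0, 0, 0], [0, 0, 0], [0, 0, 0], [0, 0, 0]], "turn": [0, 0, 0, 0]}}

```text
time_s: 30.0
tcp_pos: [0.4872, -0.0341, 0.2742]
eef_rot: [-179.9, -0.1, 168.6]
contact_force: [-0.3, -0.1, -0.8]
gripper_width: 0.0002
```

```bash
python3 -c "
from plant import order
print(order.close_job())"
```

```text
the job is handed in; nothing more can be done
None
```

The job is done and handed in at 30 s: the bore is sounded, the rod is back upright in its stand, and the 74 mm dowel is fully home in the bore.

- **Sounding:** I tilted the rod in the grip and pushed it down the bore until it met the bottom with about 10 N along the bore. The depth came out at 45–46 mm. The bore's bottom as seen in the wrist picture gave about 45 mm. On its return the rod bottomed in the stand at the same grip height, within 0.5 mm, so it had hardly slipped lengthwise. It did shift about 2 mm sideways in the grip.
- **Dowel:** The 74 mm dowel leaves a stub of about 28 mm; the next candidate, the 62 mm one, would have left about 16 mm. I tilted it to 30° against the rail's back face, slid it in and let go, and it went to the bottom. A 12 N push on its top moved it no more than about 0.3 mm.
- **Last checks:** The stub measured 27.0–28.1 mm by touch and in the camera depths. The last pictures show the rod standing in its stand, the 50, 62 and 86 mm dowels in the rack, and everything else in place.
- **Disagreements:** The side camera placed things up to 8 mm off along y compared with the others, so I used the wrist and scene views. The dowel's top also measured 2–4 mm down the slope from the bore axis, which may be a slight lean or camera error.

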